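Pack a two-layer brake kit and scan it in

ROBOT

A 6-joint arm with a two-finger parallel gripper is mounted at the origin on the work surface. World frame = base frame: x ahead of the robot, y to its left, z up, the work surface at z = 0. Lengths are in m, angles in rad, forces in N, time in s.
With the tool pointing down it reaches from about 0.25 to 0.725 m from the base axis. Payload 4 kg.
Tool frame: the origin (TCP) lies midway between the tips of the shut fingers; the grasp point (between the pads) lies 19 mm behind it; y points along the fingers, x is the direction in which the jaws open and shut, and the axes are right-handed (so a half turn about y gives the same grasp; the last joint's range is limited). The gripper opens to 85 mm and grips with 20 to 120 N. Pads are 22 mm wide; open, the fingers measure 114 mm over their backs; the gripper's body (76 mm by 85 mm) begins 54 mm behind the grasp point. The pads swing forward as they close: fully open they stand 13 mm farther back than shut.
Start: joints at [-1.313, 0.241, 0.005, 1.335, 0, 1.571], TCP at [0.127, -0.483, 0.231] pointing down, gripper open.
Joint ranges: [-2.72, 2.72], [-1.05, 1.87], [-1.09, 1.28], [-1.99, 2.15], [-1.42, 1.44], [-3.14, 3.14]. Speed limits (rad/s): [2.79, 2.79, 3.14, 3.14, 3.14, 3.14].

INTERFACE

Orientations are given as a unit quaternion [x, y, z, w].
In Python, from workcell import bot gives the robot as it stands. The module is installed in compiled form; this text tells all that it offers.
- The arm moves only by the shell command python3 -m inch 'ROWS'. ROWS is text: rows parted by semicolons, each of 7 numbers parted by spaces: the turn, a rotation vector about the tool's x, y, z in degrees, then the shift along the tool's x, y, z in mm, then the closure, from 0 (fully open) to 1 (shut). In form: ax ay az dx dy dz fingers; .... A call has 1 to 12 rows; each row shifts and turns the commanded pose from where the row before left it, along the tool's axes as they then stand; what a row does not reach is not made up. A row lasts 1/8 s, in which the tool goes at most 62.5 mm and 10.7 degrees, less where a joint would pass 70% of its speed; a pose out of reach is approached as far as the arm can. A call with a gripper value outside its range is refused whole. The fingers move at their own pace and stop on an object; the grip force is fixed at half the most. Time passes only in rows, so rows that do not move let the fingers close. It gives the time, the measured TCP pose, the force and the opening at its end, in the units of the state.
- bot.get_obs(): the state, without advancing time (a new reading comes with each control period).
- bot.camera(name): name is "scene" or "top"; returns a dict with "color" (400x640x3 uint8, blue, green, red), "fx", "fy", "cx", "cy" (pixels), "k1" (the pictures are not rectified: a ray, as slopes to the right and down, at radius r is drawn at 1 + k1 r^2 times it, then the intrinsics apply), "extrinsics" (4x4, takes a point from world to camera coordinates). Camera axes: x right, y up, looking along -z (the intrinsics and any distortion apply to the point x, -y, -z); pixel columns grow to the right and rows downward; lengths in m; the calibration is good to about 2 mm. A picture is of the moment at which its call begins. There is no depth.
- bot.job_done(): hands the job in, once; it reports no verdict.
Trained networks look in the newest picture that a camera, given by its name, has taken for a name from the list of things; names that differ only in an ending like _2 or _b are one class to them, and where a whole thing is asked for, a point or a joint stands for the part that bears it (a point fixed in the world has none). Each returns a list of dicts, best first, with "conf" (0 to 1); they miss things now and then, are a little off and sometimes report something else, mostly with a low value. They report only what shows in the picture. A call takes as long as a camera call. They do not tell look-alikes from the thing itself.
- bot.look_for(name, camera): "extent" ([left, top, right, bottom] in pixels, round what is visible of it).
- bot.cut_out(name, camera): "region" (400x640 bool, what is visible of it) and "extent" ([left, top, right, bottom] in pixels, round what is visible of it).
- bot.spot_point(name, camera): "point" ([column, row] in pixels: a listed point, or the origin of a listed thing).
The state is a dict: "clock": time; "joint_pos": joint angles; "joint_vel": joint speeds; "tau": joint torques, N m; "eef_pos": TCP position; "tool_rot": TCP orientation; "ft_force": force on the tool from outside, world axes, zero at the start; "ft_torque": the same for the moment, N m; "grip_width": finger opening in m.
Only numpy, scipy, OpenCV 4.12 (cv2) and the standard library are available. Lean on these libraries where they do the work, as an engineer would, in place of code of your own. Each camera call takes 0.05 s, during which the arm holds its last target.

TASK

Pack the brake kit: lay every brake pad plate-down in the bottom of the wooden box, one to a pocket, then fit the divider flat on its ledges over them, fin up, and then stand each steel bracket on its foot in a pocket of the divider. Once the kit is complete, take the scanner and hold its beam square on the middle of the label on the job-card stand, from about 10 cm away, steady for at least a second, then lay it back flat in its dock. Leave the other things on the bench where they are.

Things in the scene. Friction and masses are not known exactly. Their poses are not given: they have to be found in the camera images.
- box_seat (a point): Open two-layer kit box of wood standing fixed on the bench: outside 144 mm (its x) by 240 mm (its y), 58 mm high, walls 6 mm, floor 6 mm thick. Inside 132 x 228 mm. Along both of its 240 mm long walls runs a ledge 12 mm wide whose top is 42 mm above the bench; the divider rests on the two ledges. This point: centre of the box at the height of the ledge tops; axes are the box's, z up.
- pocket0 (a point): Centre of the floor of one of three bottom pockets of the box, 6 mm above the bench, at box y = -72 mm. Pocket 108 mm (box x, between the ledges, which rise 36 mm above the pocket floor) by 54 mm (box y), between ribs only 6 mm high; axes as the box's. Takes one pad.
- pocket1 (a point): Centre of the floor of one of three bottom pockets of the box, 6 mm above the bench, at box y = 0. Pocket 108 mm (box x, between the ledges, which rise 36 mm above the pocket floor) by 54 mm (box y), between ribs only 6 mm high; axes as the box's. Takes one pad.
- pocket2 (a point): Centre of the floor of one of three bottom pockets of the box, 6 mm above the bench, at box y = +72 mm. Pocket 108 mm (box x, between the ledges, which rise 36 mm above the pocket floor) by 54 mm (box y), between ribs only 6 mm high; axes as the box's. Takes one pad.
- divider_grip (a point): Flat aluminium divider plate, 124 mm (x) by 220 mm (y), 5 mm thick, loose, with an upright black grip fin in the middle: 60 mm long (x), 12 mm thick (y), from 5 to 35 mm above the plate's underside. This point: centre of the fin, 20 mm above the plate's underside. About 0.3 kg. Starts flat on the bench, fin up. In the box it has 4 mm play on each side; either way round is right.
- tray0 (a point): Centre of one of two upper pockets, on the upper face of the divider (5 mm above its underside) at divider y = -60 mm; 100 mm (x) by 56 mm (y), with ribs 5 mm high. Takes one bracket. Moves with the divider.
- tray1 (a point): Centre of one of two upper pockets, on the upper face of the divider (5 mm above its underside) at divider y = +60 mm; 100 mm (x) by 56 mm (y), with ribs 5 mm high. Takes one bracket. Moves with the divider.
- pad0_c (a point): Brake pad, one of up to three alike (None at the start: absent): dark steel back plate 98 x 44 x 8 mm (x, y, z) below, grey friction block 70 x 28 x 20 mm centred on it, 28 mm high in all, about 0.3 kg; lies plate down. This point: its centre, 14 mm above its underside; x along its length.
- pad1_c (a point): Brake pad, one of up to three alike (None at the start: absent): dark steel back plate 98 x 44 x 8 mm (x, y, z) below, grey friction block 70 x 28 x 20 mm centred on it, 28 mm high in all, about 0.3 kg; lies plate down. This point: its centre, 14 mm above its underside; x along its length.
- pad2_c (a point): Brake pad, one of up to three alike (None at the start: absent): dark steel back plate 98 x 44 x 8 mm (x, y, z) below, grey friction block 70 x 28 x 20 mm centred on it, 28 mm high in all, about 0.3 kg; lies plate down. This point: its centre, 14 mm above its underside; x along its length.
- bracket0_c (a point): Steel bracket, one of up to two alike (None at the start: absent), an upside-down T: foot 90 x 44 x 8 mm (x, y, z), with an upright web 90 mm long (x), 10 mm thick (y), 40 mm tall along its middle, 48 mm high in all, about 0.25 kg; stands on its foot. This point: its centre, 24 mm above its underside; x along its length.
- bracket1_c (a point): Steel bracket, one of up to two alike (None at the start: absent), an upside-down T: foot 90 x 44 x 8 mm (x, y, z), with an upright web 90 mm long (x), 10 mm thick (y), 40 mm tall along its middle, 48 mm high in all, about 0.25 kg; stands on its foot. This point: its centre, 24 mm above its underside; x along its length.
- scanner_grip (a point): Hand scanner of about 0.2 kg lying in its dock: grey handle 105 mm long (x), 30 mm wide (y), 34 mm high, and at its +x end a white head, 44 mm wide, 62 mm high, that looks forward and down. This point: in the handle, half-way up (17 mm above its underside), near its balance point, 60 mm from the handle's rear end; z up, x towards the head. The scanner reaches from 60 mm behind to 94 mm ahead of this point.
- scanner: The same scanner as a whole; origin on its underside, 15 mm (its +x) ahead of scanner_grip; same axes.
- window (a point): Centre of the scanner's window, 81 mm ahead (+x of the scanner) of scanner_grip and 4 mm lower; this point's z axis is the beam, which leaves the window forward and down, 40 degrees off straight down while the scanner is level. It always reads when the window is about 100 mm from the label.
- dock_in (a point): Scanner dock: fixed black slab 200 mm (x) by 96 mm (y), 6 mm thick, with a rim 4 mm wide and 5 mm high around it (inside 192 x 88 mm). This point: centre of its floor, 6 mm above the bench.
- label (a point): Centre of the bar-code label (about 80 x 84 mm) on the sloping face of a fixed job-card stand beyond the box, 55 mm above the bench; this point's z axis is the label's outward normal, which leans 40 degrees from vertical towards the robot's side.
- oil: Bystander, not part of the job: upright grey bottle, 64 mm across, 150 mm tall; origin at its underside or middle.
- jar: Bystander, not part of the job: glass jar with steel cap, 68 mm across, 85 mm tall; origin at its underside or middle.
- mug: Bystander, not part of the job: white mug, 80 mm across, 90 mm tall; origin at its underside or middle.
- wrench: Bystander, not part of the job: wrench lying flat; origin at its underside or middle.
- driver: Bystander, not part of the job: screwdriver lying flat; origin at its underside or middle.
- tape: Bystander, not part of the job: flat grey roll of tape, 90 mm across, 24 mm high; origin at its underside or middle.
- socket: Bystander, not part of the job: steel wrench socket standing upright, 36 mm across, 45 mm tall; origin at its underside or middle.
There are look-alikes about, which are no part of the job. Leave any blue look-alike of the part that bears pad1_c alone.

How it is judged:
On the way, in this order (a step that is already met when the one before it is completed fails the run):
1. every pad lies in a bottom pocket of its own (((x of pad0_c in the frame of pocket0 between -0.009 and 0.009 m and y of pad0_c in the frame of pocket0 between -0.009 and 0.009 m and z of pad0_c in the frame of pocket0 between 0.01 and 0.018 m and angle between pad0_c's own z axis and vertical below 0.08 rad and angle between the x axis of pad0_c and the x axis of pocket0, either way round below 0.25 rad) or (x of pad0_c in the frame of pocket1 between -0.009 and 0.009 m and y of pad0_c in the frame of pocket1 between -0.009 and 0.009 m and z of pad0_c in the frame of pocket1 between 0.01 and 0.018 m and angle between pad0_c's own z axis and vertical below 0.08 rad and angle between the x axis of pad0_c and the x axis of pocket1, either way round below 0.25 rad) or (x of pad0_c in the frame of pocket2 between -0.009 and 0.009 m and y of pad0_c in the frame of pocket2 between -0.009 and 0.009 m and z of pad0_c in the frame of pocket2 between 0.01 and 0.018 m and angle between pad0_c's own z axis and vertical below 0.08 rad and angle between the x axis of pad0_c and the x axis of pocket2, either way round below 0.25 rad)) and ((x of pad1_c in the frame of pocket0 between -0.009 and 0.009 m and y of pad1_c in the frame of pocket0 between -0.009 and 0.009 m and z of pad1_c in the frame of pocket0 between 0.01 and 0.018 m and angle between pad1_c's own z axis and vertical below 0.08 rad and angle between the x axis of pad1_c and the x axis of pocket0, either way round below 0.25 rad) or (x of pad1_c in the frame of pocket1 between -0.009 and 0.009 m and y of pad1_c in the frame of pocket1 between -0.009 and 0.009 m and z of pad1_c in the frame of pocket1 between 0.01 and 0.018 m and angle between pad1_c's own z axis and vertical below 0.08 rad and angle between the x axis of pad1_c and the x axis of pocket1, either way round below 0.25 rad) or (x of pad1_c in the frame of pocket2 between -0.009 and 0.009 m and y of pad1_c in the frame of pocket2 between -0.009 and 0.009 m and z of pad1_c in the frame of pocket2 between 0.01 and 0.018 m and angle between pad1_c's own z axis and vertical below 0.08 rad and angle between the x axis of pad1_c and the x axis of pocket2, either way round below 0.25 rad)) and ((x of pad2_c in the frame of pocket0 between -0.009 and 0.009 m and y of pad2_c in the frame of pocket0 between -0.009 and 0.009 m and z of pad2_c in the frame of pocket0 between 0.01 and 0.018 m and angle between pad2_c's own z axis and vertical below 0.08 rad and angle between the x axis of pad2_c and the x axis of pocket0, either way round below 0.25 rad) or (x of pad2_c in the frame of pocket1 between -0.009 and 0.009 m and y of pad2_c in the frame of pocket1 between -0.009 and 0.009 m and z of pad2_c in the frame of pocket1 between 0.01 and 0.018 m and angle between pad2_c's own z axis and vertical below 0.08 rad and angle between the x axis of pad2_c and the x axis of pocket1, either way round below 0.25 rad) or (x of pad2_c in the frame of pocket2 between -0.009 and 0.009 m and y of pad2_c in the frame of pocket2 between -0.009 and 0.009 m and z of pad2_c in the frame of pocket2 between 0.01 and 0.018 m and angle between pad2_c's own z axis and vertical below 0.08 rad and angle between the x axis of pad2_c and the x axis of pocket2, either way round below 0.25 rad))), for 0.2 s.
2. the divider lies on its ledges, with the pads below (all of step 1 and x of divider_grip in the frame of box_seat between -0.008 and 0.008 m and y of divider_grip in the frame of box_seat between -0.008 and 0.008 m and z of divider_grip in the frame of box_seat between 0.016 and 0.024 m and angle between divider_grip's own z axis and vertical below 0.08 rad and angle between the x axis of divider_grip and the x axis of box_seat, either way round below 0.25 rad), for 0.2 s.
3. every bracket stands in a pocket of the divider (((x of bracket0_c in the frame of tray0 between -0.01 and 0.01 m and y of bracket0_c in the frame of tray0 between -0.01 and 0.01 m and z of bracket0_c in the frame of tray0 between 0.02 and 0.028 m and angle between bracket0_c's own z axis and vertical below 0.08 rad and angle between the x axis of bracket0_c and the x axis of tray0, either way round below 0.25 rad) or (x of bracket0_c in the frame of tray1 between -0.01 and 0.01 m and y of bracket0_c in the frame of tray1 between -0.01 and 0.01 m and z of bracket0_c in the frame of tray1 between 0.02 and 0.028 m and angle between bracket0_c's own z axis and vertical below 0.08 rad and angle between the x axis of bracket0_c and the x axis of tray1, either way round below 0.25 rad)) and ((x of bracket1_c in the frame of tray0 between -0.01 and 0.01 m and y of bracket1_c in the frame of tray0 between -0.01 and 0.01 m and z of bracket1_c in the frame of tray0 between 0.02 and 0.028 m and angle between bracket1_c's own z axis and vertical below 0.08 rad and angle between the x axis of bracket1_c and the x axis of tray0, either way round below 0.25 rad) or (x of bracket1_c in the frame of tray1 between -0.01 and 0.01 m and y of bracket1_c in the frame of tray1 between -0.01 and 0.01 m and z of bracket1_c in the frame of tray1 between 0.02 and 0.028 m and angle between bracket1_c's own z axis and vertical below 0.08 rad and angle between the x axis of bracket1_c and the x axis of tray1, either way round below 0.25 rad)) and x of divider_grip in the frame of box_seat between -0.008 and 0.008 m and y of divider_grip in the frame of box_seat between -0.008 and 0.008 m and z of divider_grip in the frame of box_seat between 0.016 and 0.024 m and angle between divider_grip's own z axis and vertical below 0.08 rad and angle between the x axis of divider_grip and the x axis of box_seat, either way round below 0.25 rad), for 0.2 s.
4. the scanner's beam is held on the label for a second: window 50 to 150 mm from the label, within 20 mm of its middle and 17 degrees of square (x of label in the frame of window between -0.02 and 0.02 m and y of label in the frame of window between -0.02 and 0.02 m and z of label in the frame of window between 0.05 and 0.15 m and z of window in the frame of label above 0.03 m and angle between the z axis of window and the z axis of label, either way round below 0.3 rad and linear speed of scanner below 0.04 m/s and angular speed of scanner below 0.3 rad/s), for 1 s.
At the end, for the whole second after the job is handed in: Each pad flat in a bottom pocket of its own (9 mm), the divider flat on its ledges, each bracket upright in a divider pocket (10 mm), the scanner lying on its underside at rest in the dock (all of step 1 and all of step 3 and x of scanner_grip in the frame of dock_in between -0.04 and 0.04 m and y of scanner_grip in the frame of dock_in between -0.03 and 0.03 m and z of scanner_grip in the frame of dock_in between 0.012 and 0.022 m and angle between scanner_grip's own z axis and vertical below 0.1 rad and linear speed of scanner below 0.02 m/s); the robot touches nothing.
It fails at once if a bystander is moved more than 60 mm (distance of any of oil, jar, mug, wrench, driver, tape, socket from where it was at the start of the episode above 0.06 m).
Of pad0, pad1, pad2 only 2 to 3 are there at a start; the rules pass over those that are not, and their reading is None.
Of bracket0, bracket1 only 1 to 2 are there at a start; the rules pass over those that are not, and their reading is None.
At some moment in a run one of pad0, pad1, pad2, bracket0, bracket1, divider may be knocked a few centimetres aside while the robot is not near it.
It also fails if it takes over 210 s, if anything falls off the work surface, if the arm or the gripper's body presses on something with over 40 N, if the wrist force passes 120 N, or if a joint passes its speed limit or range.

## Working session

There is one attempt and no reset: what is moved stays moved. The work goes in short steps, Python scripts to look and compute and a shell command to move; the robot and the scene stay as the last step left them, time stands still between calls to the robot, and variables do not carry over. Pictures are saved under pics/ and viewed, and the job is handed in when it is done.

```bash
ls; mkdir -p pics
python3 - <<'E'
from workcell import bot
import cv2,json
print(bot.get_obs())
for n in ("scene","top"):
    c=bot.camera(n); cv2.imwrite(f"pics/{n}0.png",c["color"]); print({k:v for k,v in c.items() if k!="color"})
E
```

```text
pics
{'clock': 0.0, 'joint_pos': array([-1.31298081e+00,  2.41444957e-01,  3.74921344e-03,  1.33517763e+00,
       -4.08819674e-06,  1.57078665e+00]), 'joint_vel': array([ 0.00110149,  0.00023595,  0.00250867, -0.00145878,  0.00030513,
       -0.00091515]), 'tau': array([-9.09646205e-04, -3.72316289e+01,  2.52409852e+01,  1.69534574e-02,
       -7.96396967e-05, -1.24845201e-06]), 'eef_pos': array([ 0.12732733, -0.48288367,  0.2304065 ]), 'tool_rot': array([-0.5596817 ,  0.43215557, -0.4309904 ,  0.56057581]), 'ft_force': array([0.03002729, 0.08405704, 0.11986836]), 'ft_torque': array([-0.03691579,  0.0218217 ,  0.02826126]), 'grip_width': 0.08564616022511488}
{'fx': 497.5108524192055, 'fy': 497.5108524192055, 'cx': 321.2772153116602, 'cy': 194.96500222281657, 'k1': -0.027277325660592718, 'extrinsics': array([[-0.76847253,  0.63987997, -0.00189606,  0.41245826],
       [-0.36959479, -0.4414471 ,  0.81763326,  0.11722615],
       [ 0.52235013,  0.62902948,  0.57573627, -1.57550122],
       [ 0.        ,  0.        ,  0.        ,  1.        ]])}
{'fx': 502.43037720568645, 'fy': 502.43037720568645, 'cx': 320.11897263700854, 'cy': 191.09677970681855, 'k1': -0.10531053551854508, 'extrinsics': array([[-0.00696816, -0.99995532,  0.00638769, -0.02378222],
       [ 0.98311941, -0.00568263,  0.18287684, -0.53966768],
       [-0.18283237,  0.00755418,  0.98311508, -1.60981558],
       [ 0.        ,  0.        ,  0.        ,  1.        ]])}
```

View pics/scene0.png

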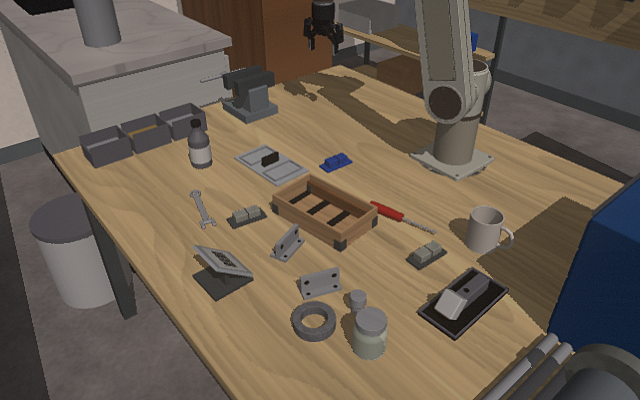

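View pics/top0.png

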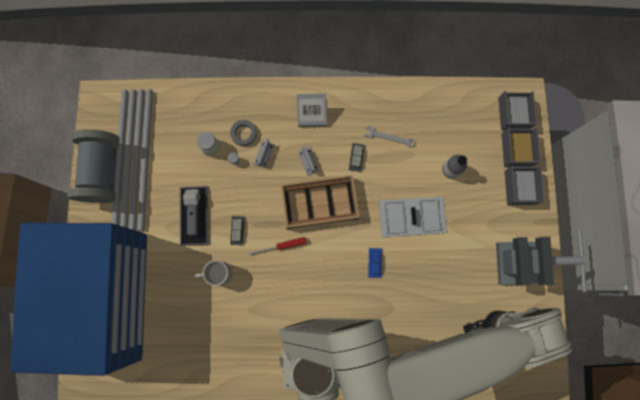

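```bash
cat > h.py <<'E'
import numpy as np, cv2
from workcell import bot
from scipy.optimize import minimize
def cam(n):
    c=bot.camera(n); return c
def proj(c,P):
    P=np.atleast_2d(P); E=c["extrinsics"]; q=P@E[:3,:3].T+E[:3,3]
    x=q[:,0]/-q[:,2]; y=-q[:,1]/-q[:,2]; s=1+c["k1"]*(x*x+y*y)
    return np.c_[c["fx"]*x*s+c["cx"],c["fy"]*y*s+c["cy"]]
def ray(c,uv):
    xd=(uv[0]-c["cx"])/c["fx"]; yd=(uv[1]-c["cy"])/c["fy"]; x,y=xd,yd
    for _ in range(20):
        s=1+c["k1"]*(x*x+y*y); x,y=xd/s,yd/s
    E=c["extrinsics"]; R=E[:3,:3]
    return -R.T@E[:3,3], R.T@np.array([x,-y,-1.])
def onz(c,uv,z):
    o,d=ray(c,uv); return o+d*(z-o[2])/d[2]
def tri(cs,uvs):
    A=np.zeros((3,3));b=np.zeros(3)
    for c,uv in zip(cs,uvs):
        o,d=ray(c,uv); d/=np.linalg.norm(d); M=np.eye(3)-np.outer(d,d); A+=M;b+=M@o
    return np.linalg.solve(A,b)
# models: list of boxes (x0,x1,y0,y1,z0,z1), z from underside, mm
M=dict(
 pad=[(-49,49,-22,22,0,8),(-35,35,-14,14,8,28)],
 bracket=[(-45,45,-22,22,0,8),(-45,45,-5,5,8,48)],
 divider=[(-62,62,-110,110,0,5),(-30,30,-6,6,5,35)],
 box=[(-72,72,-120,120,0,58)],
 scanner=[(-60,45,-15,15,0,34),(45,94,-22,22,0,62)],
 dock=[(-100,100,-48,48,-6,5)],
)
def corners(b): 
    return np.array([[b[i],b[2+j],b[4+k]] for i in(0,1) for j in (0,1) for k in (0,1)])/1000.
def pts(b,x,y,z,yaw):
    P=corners(b); c,s=np.cos(yaw),np.sin(yaw)
    return np.c_[x+c*P[:,0]-s*P[:,1],y+s*P[:,0]+c*P[:,1],P[:,2]+z]
S=6
def render(c,model,x,y,z,yaw,roi):
    l,t,w,h=roi; im=np.zeros((h*S,w*S),np.uint8)
    for b in M[model]:
        p=proj(c,pts(b,x,y,z,yaw)); p=((p+0.5-[l,t])*S*16).astype(np.int32)
        cv2.fillConvexPoly(im,cv2.convexHull(p),255,shift=4)
    return cv2.resize(im,(w,h),interpolation=cv2.INTER_AREA)/255.
def fit(cs,masks,model,x0,z=0.,tries=12):
    rois=[]
    for m in masks:
        ys,xs=np.nonzero(m); rois.append((xs.min()-12,ys.min()-12,xs.max()-xs.min()+25,ys.max()-ys.min()+25))
    def cost(v):
        e=0
        for c,m,r in zip(cs,masks,rois):
            a=render(c,model,v[0]/1000,v[1]/1000,z,v[2]/100.,r)
            l,t,w,h=r; mm=np.zeros((h,w)); 
            y0,x0_=max(t,0),max(l,0); sub=m[y0:t+h,x0_:l+w].astype(float)
            mm[y0-t:y0-t+sub.shape[0],x0_-l:x0_-l+sub.shape[1]]=sub
            e+=np.abs(a-mm).sum()/mm.sum()
        return e
    best=None
    for k in range(tries):
        v0=np.array([x0[0]*1000,x0[1]*1000,(k*np.pi/tries)*100])
        sim=np.array([v0,v0+[8,0,0],v0+[0,8,0],v0+[0,0,15]])
        r=minimize(cost,v0,method="Nelder-Mead",options=dict(initial_simplex=sim,xatol=.05,fatol=1e-4,maxiter=300))
        if best is None or r.fun<best.fun: best=r
    x,y,a=best.x; return x/1000,y/1000,(a/100+np.pi/2)%np.pi-np.pi/2,best.fun
def ov(c,img,model,x,y,z,yaw,col=(0,255,0)):
    for b in M[model]:
        p=proj(c,pts(b,x,y,z,yaw))
        for i in range(8):
            for j in range(i):
                if bin(i^j).count("1")==1: cv2.line(img,tuple((p[i]*4+2).astype(int)),tuple((p[j]*4+2).astype(int)),col,1)
E
python3 - <<'E'
from h import *
cs={n:cam(n) for n in("top","scene")}
for nm in "pad0_c bracket0_c divider_grip scanner scanner_grip window box_seat pocket0 pocket1 pocket2 dock_in label tray0 tray1".split():
    for n in cs:
        print(nm,n,"spot",[(round(d["conf"],2),np.round(d["point"],1).tolist()) for d in bot.spot_point(nm,n)])
for nm in "pad0_c bracket0_c divider_grip scanner box_seat dock_in label".split():
    for n in cs:
        try: print(nm,n,"cut",[(round(d["conf"],2),np.round(d["extent"],1).tolist()) for d in bot.cut_out(nm,n)])
        except Exception as e: print(nm,e)
E
```

```text
pad0_c top spot []
pad0_c scene spot [(0.25, [287.5, 237.9])]
bracket0_c top spot [(0.73, [310.8, 158.5])]
bracket0_c scene spot [(0.68, [284.3, 242.6])]
divider_grip top spot [(0.68, [412.5, 218.0])]
divider_grip scene spot [(0.68, [271.2, 156.8])]
scanner top spot [(0.63, [193.1, 211.2])]
scanner scene spot [(0.61, [460.9, 302.2])]
scanner_grip top spot [(0.58, [262.9, 149.4]), (0.56, [189.9, 215.1])]
scanner_grip scene spot [(0.6, [465.3, 295.1])]
window top spot [(0.74, [338.2, 198.5]), (0.63, [192.6, 194.9]), (0.19, [232.1, 160.8])]
window scene spot [(0.65, [439.9, 314.6])]
box_seat top spot [(0.56, [317.3, 200.5]), (0.41, [429.9, 215.7])]
box_seat scene spot [(0.91, [325.1, 204.9]), (0.56, [305.2, 205.1])]
pocket0 top spot [(0.85, [296.2, 205.0]), (0.7, [321.3, 203.7]), (0.69, [337.4, 202.1]), (0.67, [427.5, 214.7]), (0.45, [192.3, 191.6])]
pocket0 scene spot [(0.91, [305.9, 206.3]), (0.77, [324.8, 217.4]), (0.67, [343.9, 229.0])]
pocket1 top spot [(0.85, [296.2, 205.0]), (0.7, [321.3, 203.7]), (0.69, [337.4, 202.1]), (0.67, [427.5, 214.7]), (0.45, [192.3, 191.6])]
pocket1 sce
[... 1142 characters left out ...]
235.3, 145.8, 306.2, 188.6]), (0.43, [191.9, 245.0, 253.9, 301.2])]
scanner top cut [(0.9, [182.1, 187.0, 200.3, 238.6]), (0.3, [280.4, 175.9, 359.3, 230.5])]
scanner scene cut [(0.78, [431.8, 273.9, 490.6, 321.1])]
box_seat top cut [(0.68, [280.9, 174.3, 358.3, 230.1])]
box_seat scene cut [(0.97, [270.9, 175.6, 374.3, 253.3]), (0.38, [193.0, 244.4, 256.4, 302.7])]
dock_in top cut [(0.59, [177.7, 186.1, 209.6, 243.2])]
dock_in scene cut [(0.88, [417.1, 268.9, 512.8, 339.4]), (0.64, [432.3, 273.0, 488.4, 321.4]), (0.35, [272.0, 173.8, 379.1, 250.3])]
label top cut [(0.73, [294.7, 94.6, 326.1, 128.5]), (0.51, [229.1, 117.8, 256.1, 149.9])]
label scene cut [(0.72, [193.7, 244.0, 252.0, 300.6])]
```

Run:
```python
import cv2
t=cv2.imread("pics/top0.png"); s=cv2.imread("pics/scene0.png")
cv2.imwrite("pics/t1.png",cv2.resize(t[85:285,170:460],None,fx=2.7,fy=2.7,interpolation=cv2.INTER_CUBIC))
cv2.imwrite("pics/s1.png",cv2.resize(s[140:340,185:475],None,fx=2.7,fy=2.7,interpolation=cv2.INTER_CUBIC))
```

```text
(no output)
```

View pics/t1.png

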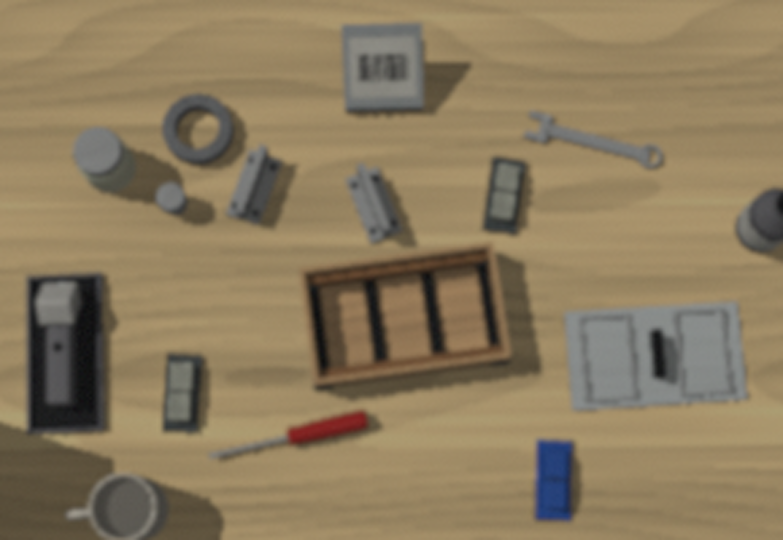

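View pics/s1.png

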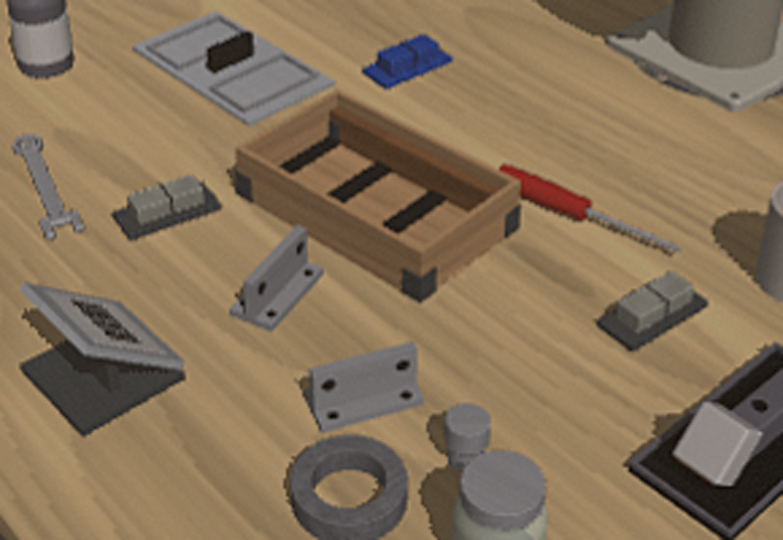

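```bash
cat >> h.py <<'E'
def greymask(c,ext,th=60,vmin=0):
    hsv=cv2.cvtColor(c["color"],cv2.COLOR_BGR2HSV); l,t,r,b=ext
    m=np.zeros((400,640),np.uint8); m[t:b,l:r]=(hsv[t:b,l:r,1]<th)
    n,lab,st,_=cv2.connectedComponentsWithStats(m)
    k=1+np.argmax(st[1:,4]); m=(lab==k).astype(np.uint8)
    m=cv2.morphologyEx(m,cv2.MORPH_CLOSE,np.ones((3,3)))
    cn,_=cv2.findContours(m,cv2.RETR_EXTERNAL,cv2.CHAIN_APPROX_NONE); cv2.drawContours(m,cn,-1,1,-1)
    return m>0
E
python3 - <<'E'
from h import *
t,s=cam("top"),cam("scene"); cs=[t,s]
it,is_=[cv2.resize(c["color"],None,fx=4,fy=4,interpolation=cv2.INTER_CUBIC) for c in cs]
R={}
for nm,mod,et,es in [("padA","pad",(345,138,370,175),(220,196,272,232)),("padB","pad",(226,212,248,247),(400,236,452,276)),
  ("brA","bracket",(296,144,320,180),(264,218,310,266)),("brB","bracket",(252,135,277,172),(290,264,346,302)),
  ("div","divider",(376,190,452,242),(228,140,312,192))]:
    m=[greymask(t,et),greymask(s,es)]
    ys,xs=np.nonzero(m[0]); x0=onz(t,(xs.mean(),ys.mean()),.01)
    f=fit(cs,m,mod,x0); R[nm]=f; print(nm,np.round(f,4),np.degrees(f[2]).round(1),m[0].sum(),m[1].sum())
    for c,im in zip(cs,(it,is_)): ov(c,im,mod,f[0],f[1],0,f[2])
for nm,mod,q in[("box","box","box_seat")]:
    m=[bot.cut_out(q,n)[0]["region"] for n in("top","scene")]
    f=fit(cs,m,mod,onz(t,(318,202),.03)); print(nm,np.round(f,4),np.degrees(f[2]).round(1))
    for c,im in zip(cs,(it,is_)): ov(c,im,mod,f[0],f[1],0,f[2])
cv2.imwrite("pics/t2.png",it[85*4:250*4,220*4:420*4]); cv2.imwrite("pics/t3.png",it[130*4:250*4,260*4:460*4])
cv2.imwrite("pics/s2.png",is_[150*4:290*4,260*4:460*4]); cv2.imwrite("pics/s3.png",is_[180*4:320*4,190*4:390*4])
E
```

```text
padA [ 0.668  -0.1534 -0.1549  0.2966] -8.9 313 525
padB [ 0.4176  0.2522 -0.0355  0.259 ] -2.0 346 616
brA [0.6567 0.0139 0.368  0.099 ] 21.1 359 689
brB [ 0.6804  0.1665 -0.3315  0.12  ] -19.0 346 993
div [ 0.461  -0.3386  0.0528  0.056 ] 3.0 2429 1587
box [ 0.5069 -0.0244  0.1359  0.0553] 7.8
```

View pics/t2.png

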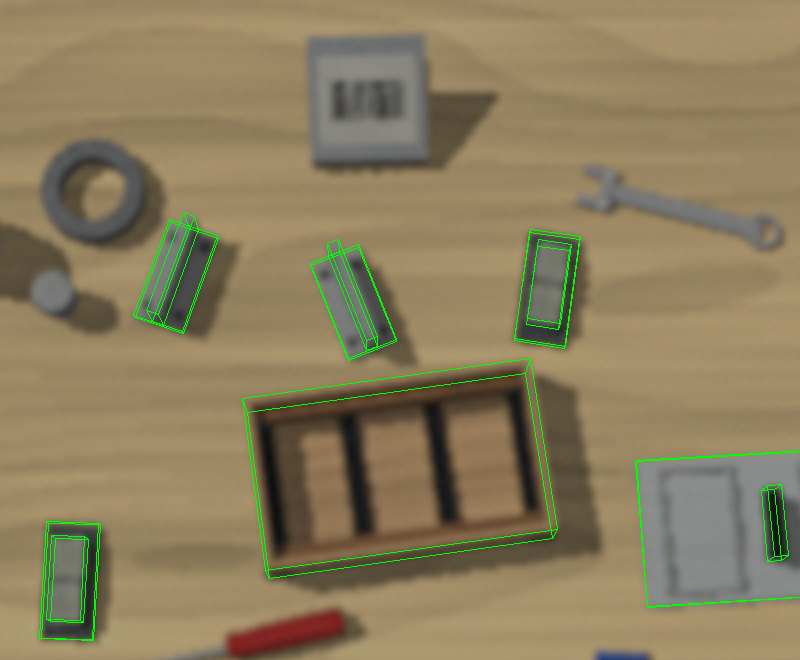

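View pics/s2.png

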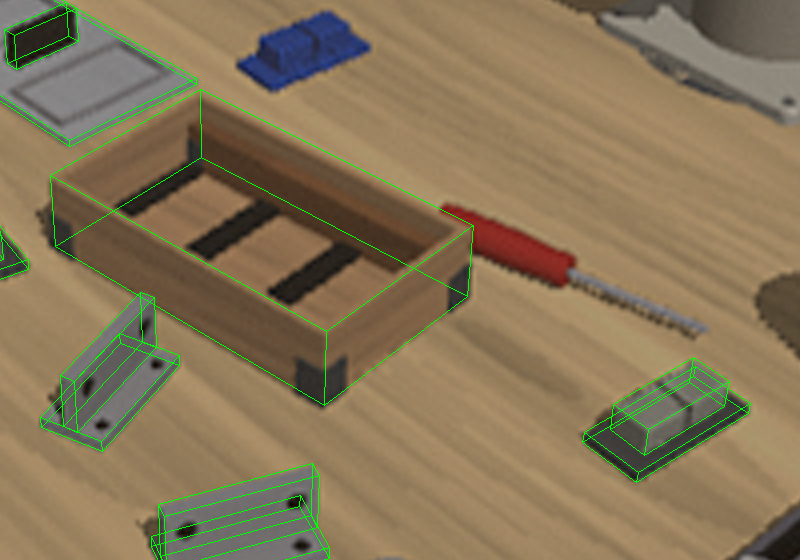

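View pics/s3.png

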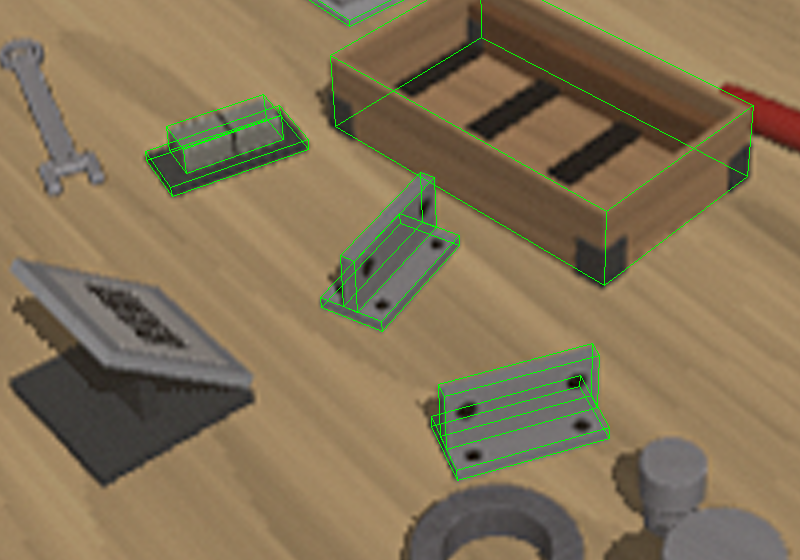

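View pics/t3.png

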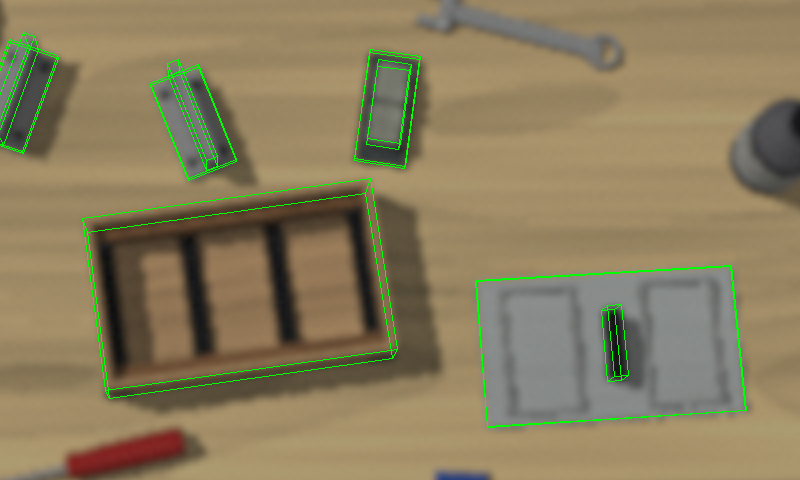

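```bash
cat >> h.py <<'E'
from scipy.spatial.transform import Rotation as Ro
def plan(x,y,z,jaw=None,turn=None):
    """jaw: world angle (deg) of jaw axis, mod 180"""
    o=bot.get_obs(); R=Ro.from_quat(o["tool_rot"]).as_matrix(); p=o["eef_pos"]
    a0=np.degrees(np.arctan2(R[1,0],R[0,0]))
    if jaw is None: jaw=a0
    best=None
    for k in range(-3,4):
        d=(jaw+180*k)-a0
        if best is None or abs(d)<abs(best): best=d
    if turn is not None: best=best+turn
    a=np.radians(a0+best); ca,sa=np.cos(a),np.sin(a)
    Rt=np.array([[ca,0,-sa],[sa,0,ca],[0,-1,0]])
    rv=np.degrees(Ro.from_matrix(R.T@Rt).as_rotvec()); d=1000*Rt.T@(np.array([x,y,z])-p)
    print(f"t={o['clock']:.2f} tcp={np.round(p*1000,1)} jaw0={a0:.1f} q1={o['joint_pos'][0]:.2f} q6={o['joint_pos'][5]:.2f} F={np.round(o['ft_force'],1)} w={o['grip_width']*1000:.1f}")
    print("turn",np.round(rv,1),"then shift",np.round(d,1))
E
python3 - <<'E'
from h import *
plan(0.668,-0.1534,0.15,90-8.9)
c=[cam("top"),cam("scene")]
print(bot.spot_point("label","top")[0]["point"],bot.spot_point("label","scene")[0]["point"])
print("label",tri(c,[bot.spot_point("label","top")[0]["point"],bot.spot_point("label","scene")[0]["point"]]))
print("dock",onz(c[0],(190.7,215.4),.006),onz(c[1],(463,302.4),.006))
print("pk",[onz(c[0],p,.006).round(3) for p in ((296.2,205),(321.3,203.7),(337.4,202.1))])
print("pk",[onz(c[1],p,.006).round(3) for p in ((305.9,206.3),(324.8,217.4),(343.9,229))])
b=np.array([.5069,-.0244]);a=.1359
for k in(-72,0,72): print(k,b+np.array([-np.sin(a),np.cos(a)])*k/1000)
E
```

```text
t=2.50 tcp=[ 127.5 -483.5  231.3] jaw0=-75.2 q1=-1.31 q6=1.57 F=[-0.  -1.  -0.9] w=85.4
turn [ 0.  23.7 -0. ] then shift [-409.7   81.3  483. ]
[310.3, 110.1] [202.1, 210.0]
label [ 0.80987104 -0.01610668  0.16726507]
dock [0.46661682 0.41055782 0.006     ] [0.47515387 0.40397891 0.006     ]
pk [array([0.5  , 0.053, 0.006]), array([ 0.504, -0.031,  0.006]), array([ 0.509, -0.086,  0.006])]
pk [array([ 0.518, -0.087,  0.006]), array([ 0.511, -0.017,  0.006]), array([0.505, 0.052, 0.006])]
-72 [ 0.51665471 -0.09573615]
0 [ 0.5069 -0.0244]
72 [0.49714529 0.04693615]
```

```bash
python3 -m inch '0 7.9 0 0 0 0 0; 0 7.9 0 0 0 0 0; 0 7.9 0 0 0 0 0; 0 0 0 -37 0 44 0; 0 0 0 -37 0 44 0; 0 0 0 -37 0 44 0; 0 0 0 -37 0 44 0; 0 0 0 -37 0 44 0; 0 0 0 -37 0 44 0; 0 0 0 -37 0 44 0; 0 0 0 -37 0 44 0'
python3 - <<'E'
from h import *
plan(0.668,-0.1534,0.10,90-8.9)
E
```

```text
clock: 4.18
eef_pos: [0.5227, -0.2446, 0.2314]
tool_rot: [0.46, -0.537, 0.538, -0.46]
ft_force: [-0.0, -1.4, -0.2]
grip_width: 0.0857
t=4.17 tcp=[ 522.7 -244.6  231.4] jaw0=-98.9 q1=-0.44 q6=2.86 F=[-0.  -1.4 -0.2] w=85.7
turn [-0. -0.  0.] then shift [-112.5  131.4  129.4]
```

```bash
python3 -m inch '0 -10 0 0 0 0 0; 0 -10 0 0 0 0 0; 0 -10 0 0 0 0 0; 0 -10 0 0 0 0 0; 0 -10 0 0 0 0 0; 0 -10 0 0 0 0 0; 0 -10 0 0 0 0 0; 0 -10 0 0 0 0 0; 0 -10 0 0 0 0 0;0 -10 0 0 0 0 0;0 -10 0 0 0 0 0;0 -10 0 0 0 0 0'; python3 -m inch '0 -10 0 0 0 0 0; 0 -10 0 0 0 0 0; 0 -10 0 0 0 0 0; 0 -10 0 0 0 0 0; 0 -10 0 0 0 0 0; 0 -10 0 0 0 0 0'
python3 - <<'E'
from h import *
plan(0.668,-0.1534,0.06,90-8.9)
E
```

```text
clock: 5.68
eef_pos: [0.5212, -0.2457, 0.2312]
tool_rot: [-0.695, -0.131, 0.131, 0.695]
ft_force: [-0.1, -0.9, -0.2]
grip_width: 0.0856
clock: 6.42
eef_pos: [0.5212, -0.2457, 0.2312]
tool_rot: [-0.536, -0.461, 0.461, 0.536]
ft_force: [0.6, 1.0, -0.5]
grip_width: 0.0856
t=6.42 tcp=[ 521.2 -245.7  231.2] jaw0=81.4 q1=-0.44 q6=-0.29 F=[ 0.6  1.  -0.5] w=85.6
turn [-0.   0.3  0. ] then shift [ 113.9  171.2 -130.8]
```

```bash
python3 -m inch '0 0.3 0 28.5 20 -32.7 0; 0 0 0 28.5 30 -32.7 0; 0 0 0 28.5 40 -32.7 0; 0 0 0 28.5 40 -32.7 0; 0 0 0 0 0 0 0;0 0 0 0 0 0 0'
python3 - <<'E'
from h import *
plan(0.668,-0.1534,0.012,90-8.9)
for n in("top","scene"):
    c=cam(n); cv2.imwrite(f"pics/a_{n}.png",cv2.resize(c["color"][80:280,200:400] if n=="top" else c["color"][80:280,150:350],None,fx=2.5,fy=2.5))
E
```

```text
clock: 7.18
eef_pos: [0.6682, -0.1541, 0.1012]
tool_rot: [-0.538, -0.458, 0.458, 0.539]
ft_force: [0.9, -0.4, 0.4]
grip_width: 0.0853
t=7.17 tcp=[ 668.2 -154.1  101.2] jaw0=80.8 q1=-0.23 q6=-0.07 F=[ 0.9 -0.4  0.4] w=85.3
turn [-0.  -0.3 -0. ] then shift [ 0.6 89.2  0.3]
```

View pics/a_scene.png

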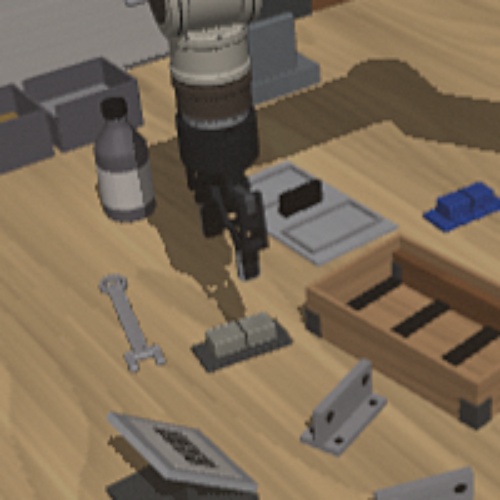

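```bash
python3 -m inch '0 0 0 0 30 0 0; 0 0 0 0 30 0 0; 0 0 0 0 21 0 0; 0 0 0 0 10 0 0; 0 0 0 0 0 0 0'; python3 -m inch '0 0 0 0 0 0 1;0 0 0 0 0 0 1;0 0 0 0 0 0 1;0 0 0 0 0 0 1;0 0 0 0 0 0 1;0 0 0 0 0 0 1;0 0 0 0 0 0 1'; python3 -m inch '0 0 0 0 -20 0 1;0 0 0 0 -40 0 1;0 0 0 0 -40 0 1;0 0 0 0 0 0 1'
python3 - <<'E'
from h import *
plan(0.5069,-0.0244,0.12,97.8)
c=cam("scene"); cv2.imwrite("pics/b_scene.png",cv2.resize(c["color"][80:280,150:350],None,fx=3,fy=3))
E
```

```text
clock: 7.9
eef_pos: [0.6685, -0.1547, 0.0115]
tool_rot: [0.539, 0.458, -0.458, -0.538]
ft_force: [-0.2, 0.0, 0.4]
grip_width: 0.0853
clock: 8.78
eef_pos: [0.6692, -0.1537, 0.0113]
tool_rot: [0.539, 0.459, -0.458, -0.538]
ft_force: [-0.7, 1.6, 6.1]
grip_width: 0.0265
clock: 9.28
eef_pos: [0.6705, -0.1547, 0.1134]
tool_rot: [0.541, 0.459, -0.457, -0.537]
ft_force: [0.2, 0.3, -3.2]
grip_width: 0.0264
t=9.28 tcp=[ 670.5 -154.7  113.4] jaw0=80.8 q1=-0.23 q6=-0.07 F=[ 0.2  0.3 -3.2] w=26.4
turn [  0.4 -17.   -0.1] then shift [151.3  -6.6 144.4]
```

View pics/b_scene.png

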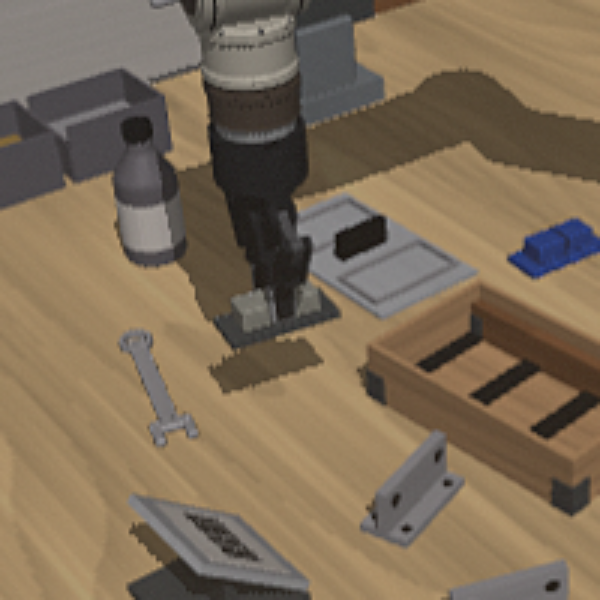

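```bash
python3 -m inch '0.4 -8.5 0 0 0 0 1;0 -8.5 0 0 0 0 1;0 0 0 30 -1.4 29 1;0 0 0 30 -1.4 29 1;0 0 0 30 -1.4 29 1;0 0 0 30 -1.4 29 1;0 0 0 31 -1 28 1;0 0 0 0 0 0 1;0 0 0 0 0 0 1'
python3 - <<'E'
from h import *
plan(0.5069,-0.0244,0.018,97.8)
for n,e in(("top",(160,260,250,400)),("scene",(100,270,240,400))):
    c=cam(n); im=cv2.resize(c["color"],None,fx=4,fy=4,interpolation=cv2.INTER_CUBIC)
    o=bot.get_obs(); p=o["eef_pos"]
    ov(c,im,"pad",p[0],p[1],p[2]-.0113,np.radians(7.8)); 
    cv2.imwrite(f"pics/c_{n}.png",im[e[0]*4:e[1]*4,e[2]*4:e[3]*4])
E
```

```text
clock: 10.45
eef_pos: [0.5047, -0.0239, 0.1166]
tool_rot: [-0.462, -0.531, 0.535, 0.467]
ft_force: [0.5, -0.2, -3.3]
grip_width: 0.0264
t=10.45 tcp=[504.7 -23.9 116.6] jaw0=97.8 q1=-0.05 q6=-0.18 F=[ 0.5 -0.2 -3.3] w=26.4
turn [-0.5 -0.   0.1] then shift [-0.8 98.6 -2.1]
```

View pics/c_top.png

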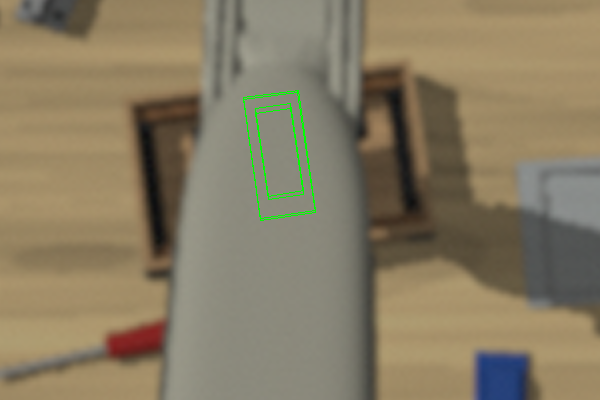

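View pics/c_scene.png

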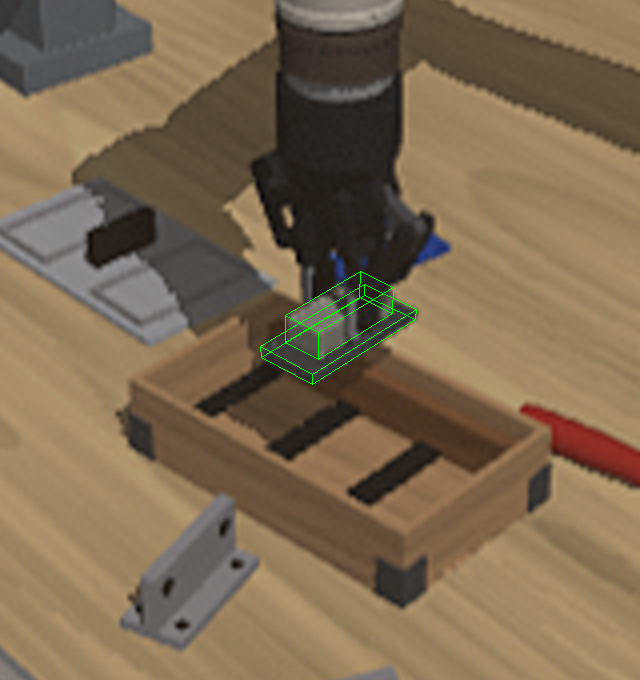

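```bash
python3 -m inch '0 0 0 -0.8 30 -2.1 1;-0.4 0 0 0 30 0 1;0 0 0 0 25 0 1;0 0 0 0 10 0 1;0 0 0 0 3 0 1;0 0 0 0 0 0 1'
python3 - <<'E'
from h import *
plan(0.5069,-0.0244,0.0173,97.8)
E
```

```text
clock: 11.3
eef_pos: [0.508, -0.0244, 0.0207]
tool_rot: [0.465, 0.533, -0.532, -0.465]
ft_force: [-0.3, 0.3, -2.6]
grip_width: 0.0264
t=11.30 tcp=[508.  -24.4  20.7] jaw0=97.8 q1=-0.05 q6=-0.18 F=[-0.3  0.3 -2.6] w=26.4
turn [ 0.1 -0.   0.1] then shift [0.2 3.4 1.1]
```

```bash
python3 -m inch '0 0 0 0 2.5 1 1;0 0 0 0 0 0 1;0 0 0 0 0 0 0.6;0 0 0 0 0 0 0.6;0 0 0 0 0 0 0.6;0 0 0 0 0 0 0.6'; python3 -m inch '0 0 0 0 -20 0 0.6;0 0 0 0 -40 0 0.6;0 0 0 0 -50 0 0.6;0 0 0 0 -50 0 0; 0 0 0 0 0 0 0'
python3 - <<'E'
from h import *
plan(0.4176,0.2522,0.12,90-2.0)
c=cam("scene"); cv2.imwrite("pics/d_scene.png",cv2.resize(c["color"][140:300,230:450],None,fx=3.5,fy=3.5))
E
```

```text
clock: 12.05
eef_pos: [0.5063, -0.0244, 0.0178]
tool_rot: [0.465, 0.533, -0.532, -0.465]
ft_force: [0.6, 0.3, 0.7]
grip_width: 0.0342
clock: 12.68
eef_pos: [0.5094, -0.0248, 0.1823]
tool_rot: [0.467, 0.535, -0.53, -0.463]
ft_force: [-0.3, 0.7, -0.2]
grip_width: 0.0692
t=12.68 tcp=[509.4 -24.8 182.3] jaw0=97.8 q1=-0.05 q6=-0.19 F=[-0.3  0.7 -0.2] w=69.2
turn [0.6 9.8 0. ] then shift [273.6  62.3 101.4]
```

View pics/d_scene.png

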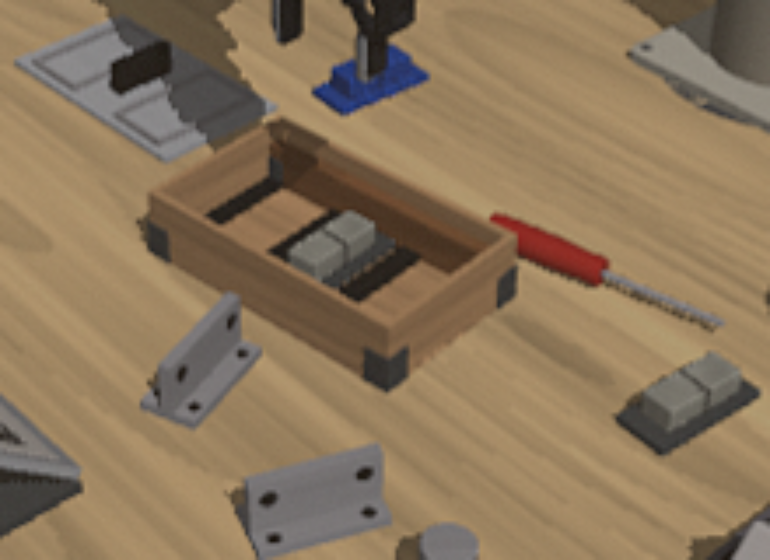

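```bash
python3 -m inch '0.6 9.8 0 0 0 0 0;0 0 0 45.5 0 17 0;0 0 0 45.5 8 17 0;0 0 0 45.5 14 17 0;0 0 0 45.5 20 17 0;0 0 0 45.5 20 17 0;0 0 0 46 20 16 0;0 0 0 0 0 0 0;0 0 0 0 0 0 0'
python3 - <<'E'
from h import *
plan(0.4176,0.2522,0.0105,90-2.0)
c=cam("scene"); cv2.imwrite("pics/e_scene.png",cv2.resize(c["color"][140:300,330:550],None,fx=3.5,fy=3.5))
E
```

```text
clock: 13.85
eef_pos: [0.4132, 0.2517, 0.0958]
tool_rot: [-0.506, -0.488, 0.495, 0.511]
ft_force: [1.5, -1.0, -0.2]
grip_width: 0.0855
t=13.85 tcp=[413.2 251.7  95.8] jaw0=88.0 q1=0.54 q6=0.58 F=[ 1.5 -1.  -0.2] w=85.5
turn [-0.7  0.  -0.1] then shift [ 0.7 85.3 -4.3]
```

View pics/e_scene.png

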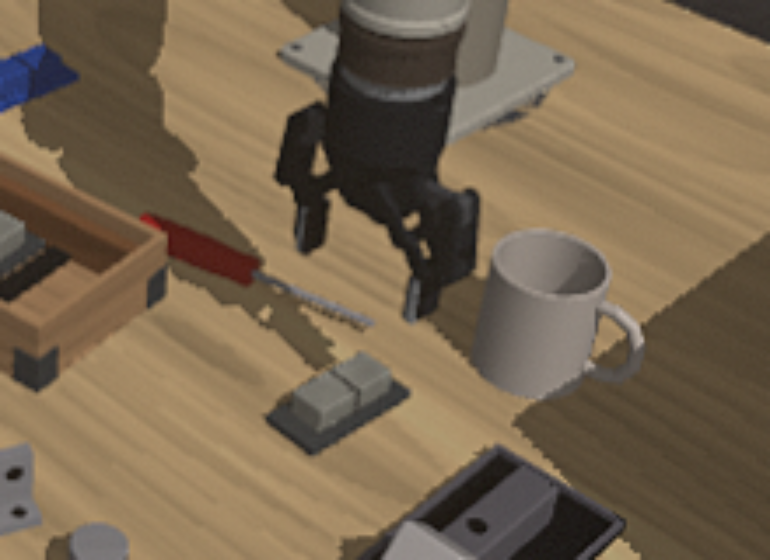

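```bash
python3 -m inch '-0.6 0 0 0.7 25 -3.5 0;0 0 0 0 30 0 0;0 0 0 0 20 0 0;0 0 0 0 9 0 0;0 0 0 0 0 0 0';  python3 - <<'E'
from h import *
plan(0.4176,0.2522,0.0105,90-2.0)
E
```

```text
clock: 14.52
eef_pos: [0.4176, 0.2522, 0.0128]
tool_rot: [-0.509, -0.491, 0.491, 0.509]
ft_force: [-0.8, -0.0, 0.4]
grip_width: 0.0855
t=14.53 tcp=[417.6 252.2  12.8] jaw0=87.9 q1=0.54 q6=0.58 F=[-0.8 -0.   0.4] w=85.5
turn [-0.  -0.1  0. ] then shift [0.  2.3 0. ]
```

```bash
python3 -m inch '0 0 0 0 1 0 1;0 0 0 0 0 0 1;0 0 0 0 0 0 1;0 0 0 0 0 0 1;0 0 0 0 0 0 1;0 0 0 0 0 0 1;0 0 0 0 0 0 1;0 0 0 0 0 0 1'; python3 -m inch '0 0 0 0 -20 0 1;0 0 0 0 -40 0 1;0 0 0 0 -40 0 1;0 0 0 0 -10 0 1;0 0 0 0 0 0 1'
python3 - <<'E'
from h import *
plan(0.4971,0.0469,0.12,97.8)
E
```

```text
clock: 15.52
eef_pos: [0.4179, 0.2533, 0.0126]
tool_rot: [0.509, 0.492, -0.49, -0.509]
ft_force: [0.9, -0.2, 5.9]
grip_width: 0.0267
clock: 16.15
eef_pos: [0.4171, 0.2529, 0.1214]
tool_rot: [-0.509, -0.491, 0.491, 0.509]
ft_force: [-0.0, -0.3, -3.4]
grip_width: 0.0268
t=16.15 tcp=[417.1 252.9 121.4] jaw0=88.0 q1=0.54 q6=0.58 F=[-0.  -0.3 -3.4] w=26.8
turn [-0.  -9.8  0. ] then shift [-215.     1.4  -51.3]
```

```bash
python3 -m inch '0 -9.8 0 0 0 0 1;0 0 0 -43 0 -10.3 1;0 0 0 -43 0 -10.3 1;0 0 0 -43 0 -10.3 1;0 0 0 -43 0 -10.3 1;0 0 0 -43 0 -10.3 1;0 0 0 0 0 0 1;0 0 0 0 0 0 1'
python3 - <<'E'
from h import *
plan(0.4971,0.0469,0.0186,97.8)
E
```

```text
clock: 17.15
eef_pos: [0.4959, 0.0468, 0.1197]
tool_rot: [-0.464, -0.532, 0.533, 0.466]
ft_force: [-0.3, 0.9, -2.9]
grip_width: 0.0271
t=17.15 tcp=[495.9  46.8 119.7] jaw0=97.7 q1=0.09 q6=-0.04 F=[-0.3  0.9 -2.9] w=27.1
turn [-0.2 -0.1  0.1] then shift [-1.000e-01  1.011e+02 -1.200e+00]
```

```bash
python3 -m inch '0 0 0 0 30 -1 1;0 0 0 0 30 0 1;0 0 0 0 25 0 1;0 0 0 0 12 0 1;0 0 0 0 0 0 1'
python3 - <<'E'
from h import *
plan(0.4971,0.0469,0.0186,97.8)
c=cam("scene"); cv2.imwrite("pics/f_scene.png",cv2.resize(c["color"][140:300,230:450],None,fx=3.5,fy=3.5))
E
```

```text
clock: 17.77
eef_pos: [0.4972, 0.0478, 0.0237]
tool_rot: [-0.464, -0.533, 0.534, 0.465]
ft_force: [-0.4, 0.5, -2.6]
grip_width: 0.0262
t=17.77 tcp=[497.2  47.8  23.7] jaw0=97.8 q1=0.10 q6=-0.04 F=[-0.4  0.5 -2.6] w=26.2
turn [-0.1  0.   0.1] then shift [-0.8  5.1  0.2]
```

View pics/f_scene.png

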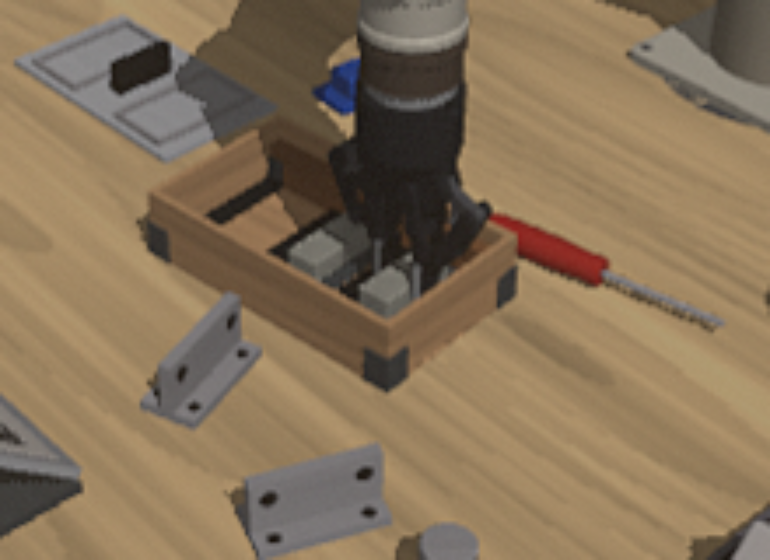

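```bash
python3 -m inch '0 0 0 0 4 0 1;0 0 0 0 0 0 1;0 0 0 0 0 0 0.6;0 0 0 0 0 0 0.6;0 0 0 0 0 0 0.6;0 0 0 0 0 0 0.6'; python3 -m inch '0 0 0 0 -20 0 0.6;0 0 0 0 -40 0 0.6;0 0 0 0 -50 0 0.6;0 0 0 0 -50 0 0.3; 0 0 0 -40 0 -40 0.3; 0 0 0 -50 0 -30 0;0 0 0 -50 0 -30 0;0 0 0 -50 0 -30 0;0 0 0 0 0 0 0'
python3 - <<'E'
from h import *
t,s=cam("top"),cam("scene"); cs=[t,s]
f=fit(cs,[greymask(t,(376,190,452,242)),greymask(s,(228,140,312,192))],"divider",(.461,-.3386)); print("div",np.round(f,4),np.degrees(f[2]))
plan(f[0],f[1],0.12,90+np.degrees(f[2]))
it,is_=[cv2.resize(c["color"],None,fx=4,fy=4,interpolation=cv2.INTER_CUBIC) for c in cs]
for c,im in zip(cs,(it,is_)):
  ov(c,im,"divider",f[0],f[1],0,f[2]); ov(c,im,"pad",.5069,-.0244,.006,.1359);ov(c,im,"pad",.4971,.0469,.006,.1359)
cv2.imwrite("pics/g_t.png",it[160*4:250*4,260*4:460*4]); cv2.imwrite("pics/g_s.png",is_[130*4:260*4,220*4:400*4])
E
```

```text
clock: 18.58
eef_pos: [0.4986, 0.0471, 0.0209]
tool_rot: [0.465, 0.533, -0.532, -0.465]
ft_force: [-0.2, -0.7, 0.0]
grip_width: 0.0341
clock: 19.7
eef_pos: [0.6541, -0.1275, 0.1779]
tool_rot: [-0.466, -0.531, 0.532, 0.467]
ft_force: [0.0, -0.1, -0.4]
grip_width: 0.0856
div [ 0.4608 -0.3389  0.052   0.1271] 2.9818593323620255
t=19.80 tcp=[ 652.5 -124.2  179.3] jaw0=97.7 q1=-0.19 q6=-0.32 F=[ 0.5 -0.   0.5] w=85.4
turn [-0.1  4.7  0.1] then shift [-204.5   59.3  202.6]
```

View pics/g_t.png

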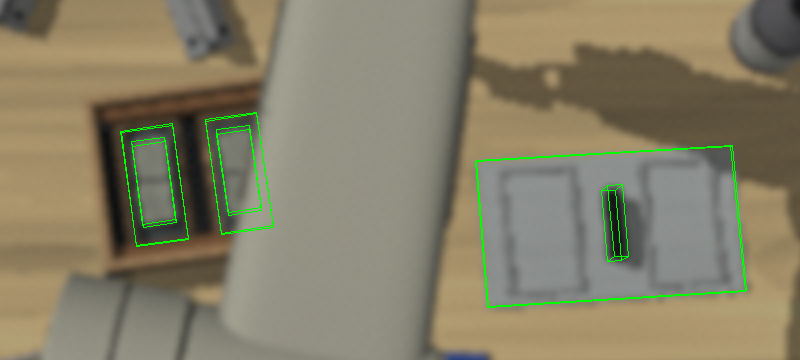

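View pics/g_s.png

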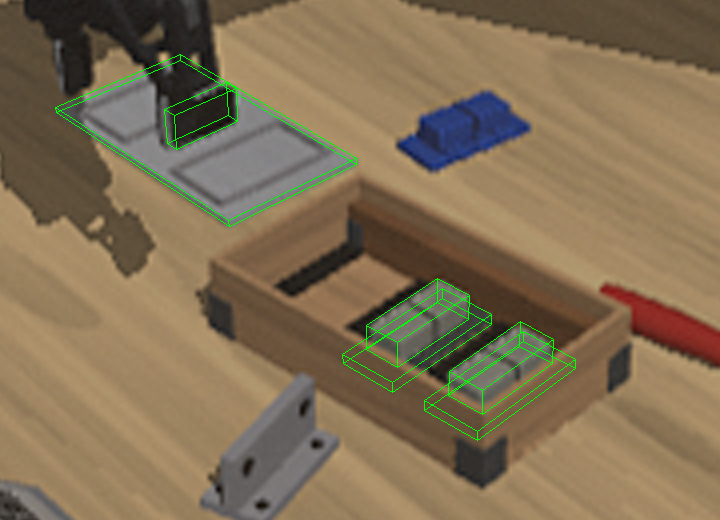

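```bash
python3 -m inch '0 4.7 0 0 0 0 0;0 0 0 -34 0 34 0;0 0 0 -34 0 34 0;0 0 0 -34 0 34 0;0 0 0 -34 10 34 0;0 0 0 -34 20 34 0;0 0 0 -34.5 30 32.6 0;0 0 0 0 0 0 0;0 0 0 0 0 0 0'
python3 - <<'E'
from h import *
plan(.4610,-.3388,0.010,93.0)
c=cam("scene"); cv2.imwrite("pics/h_scene.png",cv2.resize(c["color"][60:220,170:390],None,fx=3.5,fy=3.5))
E
```

```text
clock: 20.92
eef_pos: [0.4618, -0.3376, 0.1213]
tool_rot: [0.486, 0.514, -0.513, -0.486]
ft_force: [-0.2, 1.0, -0.1]
grip_width: 0.0859
t=20.93 tcp=[ 461.8 -337.6  121.3] jaw0=93.1 q1=-0.63 q6=-0.69 F=[-0.2  1.  -0.1] w=85.9
turn [0.1 0.1 0. ] then shift [ -1.1 111.3   0.9]
```

View pics/h_scene.png

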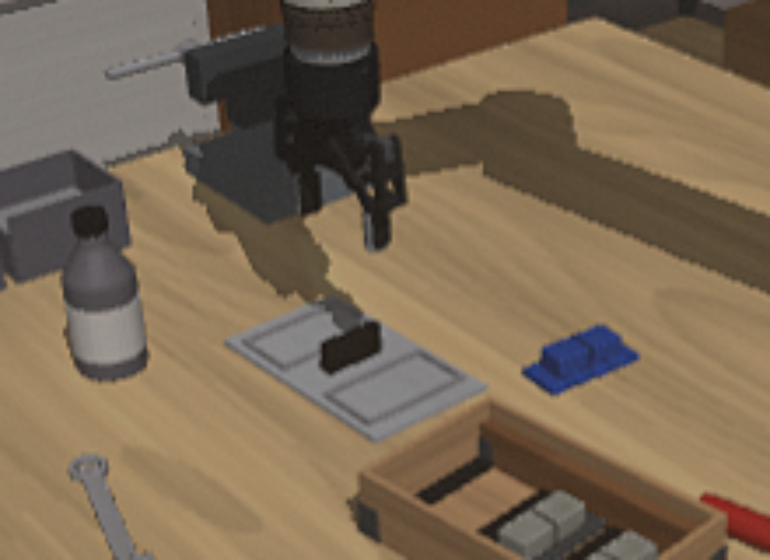

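```bash
python3 -m inch '0 0 0 -1 35 0 0;0 0 0 0 35 0 0;0 0 0 0 25 0 0;0 0 0 0 12 0 0;0 0 0 0 0 0 0;0 0 0 0 0 0 0.6;0 0 0 0 0 0 0.6;0 0 0 0 0 0 0.6'
python3 - <<'E'
from h import *
plan(.4610,-.3388,0.010,93.0)
E
```

```text
clock: 21.98
eef_pos: [0.462, -0.34, 0.0142]
tool_rot: [0.487, 0.513, -0.513, -0.486]
ft_force: [0.1, 0.3, 0.4]
grip_width: 0.0341
t=21.98 tcp=[ 462.  -340.    14.2] jaw0=93.1 q1=-0.63 q6=-0.69 F=[0.1 0.3 0.4] w=34.1
turn [ 0.1  0.1 -0. ] then shift [1.3 4.2 0.9]
```

```bash
python3 -m inch '0 0 0 0.8 3.5 0 0.6;0 0 0 0 0 0 1;0 0 0 0 0 0 1;0 0 0 0 0 0 1;0 0 0 0 0 0 1;0 0 0 0 0 0 1;0 0 0 0 0 0 1'; python3 -m inch '0 0 0 0 -10 0 1;0 0 0 0 -30 0 1;0 0 0 0 -40 0 1;0 0 0 0 -40 0 1;0 0 0 0 0 0 1;0 0 0 0 0 0 1'
python3 - <<'E'
from h import *
plan(.5069,-.0244,0.15,97.8)
t,s=cam("top"),cam("scene"); o=bot.get_obs(); p=o["eef_pos"]
im=cv2.resize(s["color"],None,fx=4,fy=4,interpolation=cv2.INTER_CUBIC)
ov(s,im,"divider",p[0],p[1],p[2]-.0108,np.radians(3)); cv2.imwrite("pics/i_s.png",im[60*4:210*4,200*4:370*4])
E
```

```text
clock: 22.85
eef_pos: [0.4614, -0.3387, 0.0098]
tool_rot: [0.486, 0.513, -0.513, -0.487]
ft_force: [-0.1, 0.0, -0.6]
grip_width: 0.0107
clock: 23.6
eef_pos: [0.4609, -0.3385, 0.1291]
tool_rot: [0.486, 0.513, -0.513, -0.487]
ft_force: [0.5, 0.5, -2.8]
grip_width: 0.0111
t=23.60 tcp=[ 460.9 -338.5  129.1] jaw0=93.1 q1=-0.63 q6=-0.69 F=[ 0.5  0.5 -2.8] w=11.1
turn [-0.1 -4.7  0.1] then shift [304.9 -20.9 -88.2]
```

View pics/i_s.png

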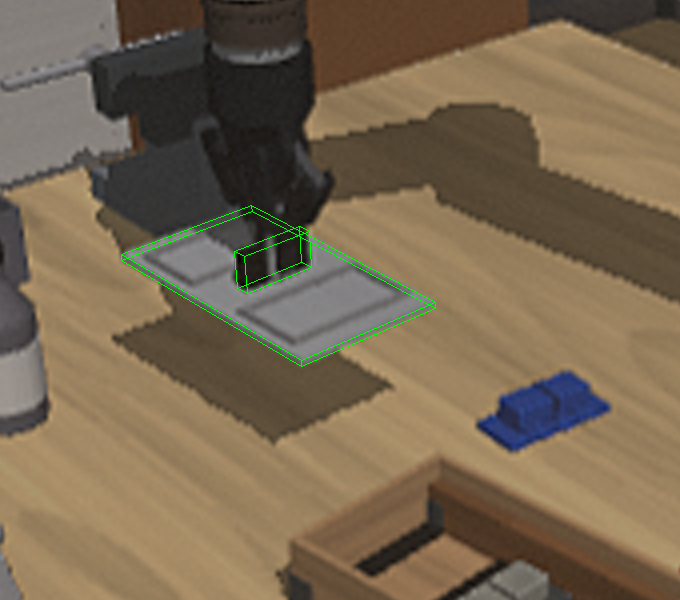

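```bash
python3 -m inch '0 -4.7 0 0 0 0 1;0 0 0 43.5 0 -12.6 1;0 0 0 43.5 0 -12.6 1;0 0 0 43.5 0 -12.6 1;0 0 0 43.5 0 -12.6 1;0 0 0 43.5 0 -12.6 1;0 0 0 43.5 0 -12.6 1;0 0 0 43.5 0 -12.6 1;0 0 0 0 0 0 1;0 0 0 0 0 0 1'
python3 - <<'E'
from h import *
plan(.5069,-.0244,0.10,97.8)
E
```

```text
clock: 24.95
eef_pos: [0.5068, -0.0253, 0.1289]
tool_rot: [-0.464, -0.532, 0.533, 0.466]
ft_force: [-0.1, -1.0, -3.2]
grip_width: 0.0109
t=24.95 tcp=[506.8 -25.3 128.9] jaw0=97.8 q1=-0.05 q6=-0.19 F=[-0.1 -1.  -3.2] w=10.9
turn [-0.2  0.   0. ] then shift [ 0.9 28.9 -0.2]
```

```bash
python3 -m inch '0 0 0 0.9 25 0 1;0 0 0 0 22 0 1;0 0 0 0 0 0 1;0 0 0 0 0 0 1'
python3 - <<'E'
from h import *
plan(.5069,-.0244,0.0528,97.8)
t,s=cam("top"),cam("scene"); p=bot.get_obs()["eef_pos"]
for c,n,e in((s,"s",(150,270,240,400)),(t,"t",(160,240,260,380))):
    im=cv2.resize(c["color"],None,fx=5,fy=5,interpolation=cv2.INTER_CUBIC)
    cv2.imwrite(f"pics/j_{n}.png",im[e[0]*5:e[1]*5,e[2]*5:e[3]*5])
E
```

```text
clock: 25.45
eef_pos: [0.5079, -0.0253, 0.0836]
tool_rot: [0.465, 0.533, -0.532, -0.465]
ft_force: [0.7, -0.0, -2.8]
grip_width: 0.0109
t=25.45 tcp=[507.9 -25.3  83.6] jaw0=97.7 q1=-0.05 q6=-0.18 F=[ 0.7 -0.  -2.8] w=10.9
turn [ 0.  -0.1  0. ] then shift [ 1.  30.8  0.9]
```

View pics/j_s.png

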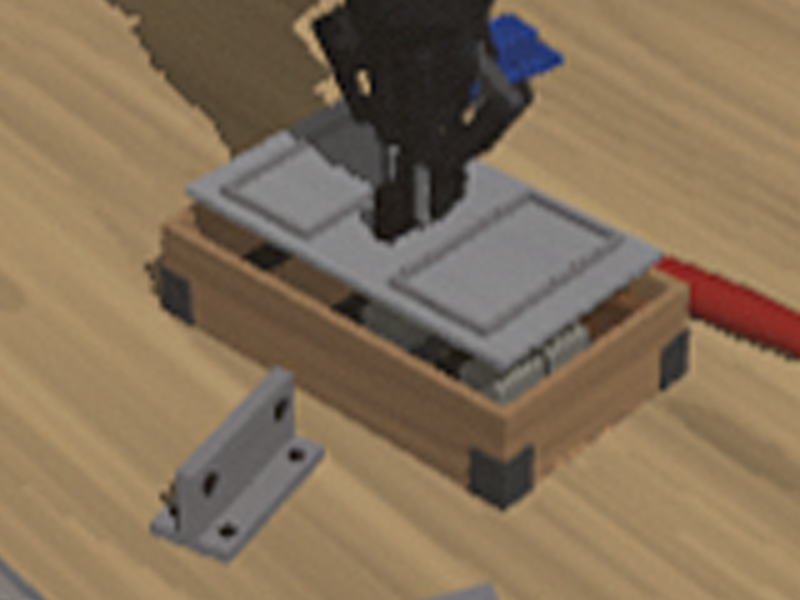

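View pics/j_t.png

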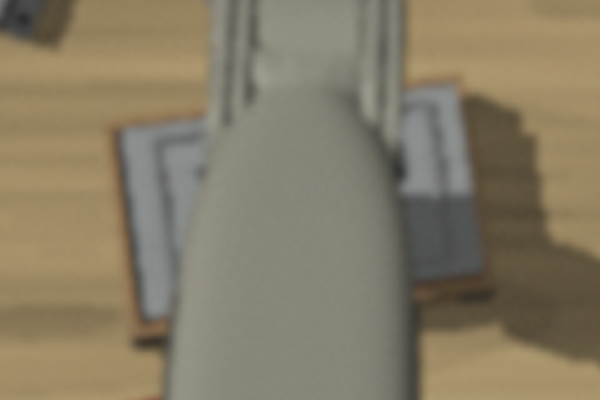

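```bash
python3 -m inch '0 0 0 0.9 12 0 1;0 0 0 0 10 0 1;0 0 0 0 4 0 1;0 0 0 0 0 0 1;0 0 0 0 0 0 1'
python3 - <<'E'
from h import *
plan(.5069,-.0244,0.0518,97.8)
E
```

```text
clock: 26.18
eef_pos: [0.5078, -0.0234, 0.0573]
tool_rot: [0.465, 0.533, -0.533, -0.465]
ft_force: [-0.0, 1.0, -2.6]
grip_width: 0.011
t=26.18 tcp=[507.8 -23.4  57.3] jaw0=97.8 q1=-0.05 q6=-0.18 F=[-0.   1.  -2.6] w=11.0
turn [ 0. -0.  0.] then shift [-0.8  5.5  1. ]
```

```bash
python3 -m inch '0 0 0 0 3 0 1;0 0 0 0 2.5 0 1;0 0 0 0 0 0 1'
python3 - <<'E'
from h import *
plan(.5069,-.0244,0.0518,97.8)
E
```

```text
clock: 26.55
eef_pos: [0.5077, -0.0235, 0.0518]
tool_rot: [0.465, 0.533, -0.532, -0.465]
ft_force: [0.7, 0.3, -1.6]
grip_width: 0.0109
t=26.55 tcp=[507.7 -23.5  51.8] jaw0=97.8 q1=-0.05 q6=-0.18 F=[ 0.7  0.3 -1.6] w=10.9
turn [ 0. -0.  0.] then shift [-0.8 -0.   0.9]
```

```bash
python3 -m inch '0 0 0 0 0 0 0.6;0 0 0 0 0 0 0.6;0 0 0 0 0 0 0.6;0 0 0 0 -20 0 0.6;0 0 0 0 -40 0 0.6;0 0 0 0 -50 0 0.3; 0 0 0 50 0 0 0; 0 0 0 50 0 0 0;0 0 0 50 0 0 0;0 0 0 50 0 0 0;0 0 0 0 0 0 0'
python3 - <<'E'
from h import *
t,s=cam("top"),cam("scene"); cs=[t,s]
for nm,et,es in [("brA",(296,144,320,180),(264,218,310,266)),("brB",(252,135,277,172),(290,264,346,302))]:
    f=fit(cs,[greymask(t,et),greymask(s,es)],"bracket",(.657,.014) if nm=="brA" else(.68,.166)); print(nm,np.round(f,4),np.degrees(f[2]))
m=[greymask(t,(280,170,362,235)),greymask(s,(268,170,380,256))]
f=fit(cs,m,"divider",(.507,-.024),.042); print("div",np.round(f,4),np.degrees(f[2]))
plan(.6567,.0139,0.12,111.1)
it,is_=[cv2.resize(c["color"],None,fx=4,fy=4,interpolation=cv2.INTER_CUBIC) for c in cs]
for c,im in zip(cs,(it,is_)): ov(c,im,"divider",f[0],f[1],.042,f[2])
cv2.imwrite("pics/k_t.png",it[130*4:250*4,240*4:400*4]); cv2.imwrite("pics/k_s.png",is_[130*4:280*4,240*4:420*4])
E
```

```text
clock: 27.92
eef_pos: [0.48, 0.1777, 0.1619]
tool_rot: [0.463, 0.535, -0.534, -0.464]
ft_force: [0.4, -0.1, 0.1]
grip_width: 0.0854
brA [0.6565 0.0135 0.371  0.0977] 21.254195984183905
brB [ 0.6804  0.1666 -0.3298  0.119 ] -18.89894619412513
div [ 0.5067 -0.0248  0.1376  0.1761] 7.884463929511782
t=28.02 tcp=[480.3 174.9 161.7] jaw0=97.9 q1=0.35 q6=0.21 F=[-0.   0.  -0.4] w=85.6
turn [  0.  -13.2   0. ] then shift [-213.8   41.7 -106.6]
```

View pics/k_t.png

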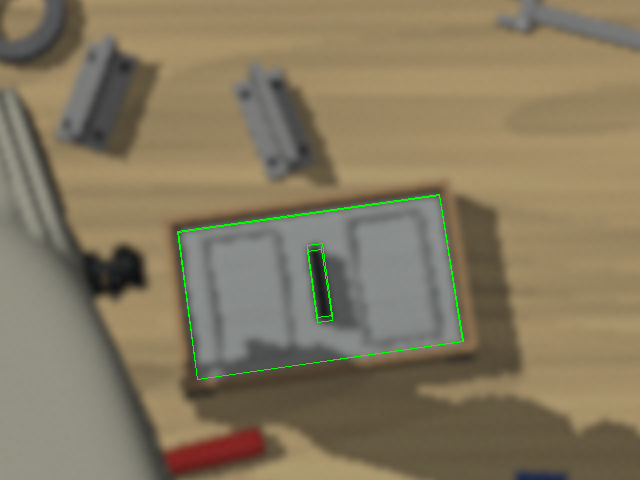

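View pics/k_s.png

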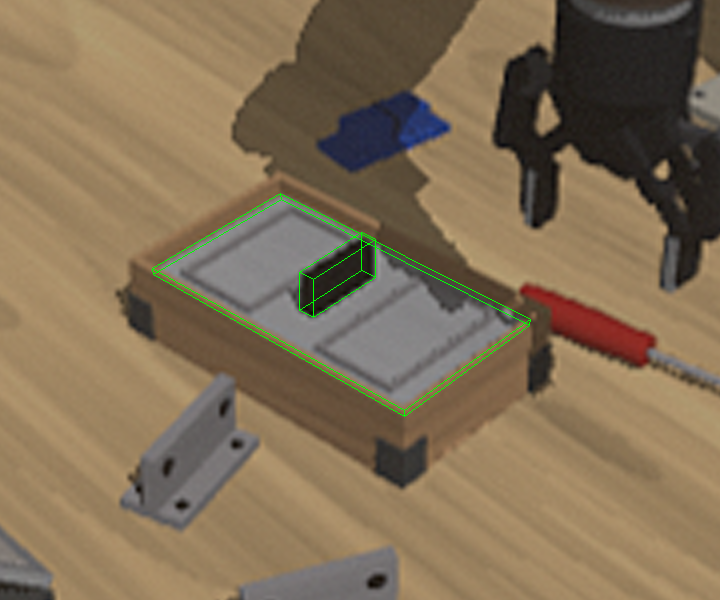

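```bash
python3 -m inch '0 -6.6 0 0 0 0 0;0 -6.6 0 0 0 0 0;0 0 0 -42.8 0 -21.3 0;0 0 0 -42.8 0 -21.3 0;0 0 0 -42.8 0 -21.3 0;0 0 0 -42.8 10 -21.3 0;0 0 0 -42.8 30 -21.3 0;0 0 0 0 0 0 0;0 0 0 0 0 0 0'
python3 - <<'E'
from h import *
plan(.6566,.0137,0.020,111.2)
c=cam("scene"); cv2.imwrite("pics/l_scene.png",cv2.resize(c["color"][130:310,220:420],None,fx=3.5,fy=3.5))
E
```

```text
clock: 29.15
eef_pos: [0.6558, 0.0116, 0.1213]
tool_rot: [-0.401, -0.582, 0.582, 0.402]
ft_force: [-0.1, 0.6, 0.7]
grip_width: 0.0853
t=29.15 tcp=[655.8  11.6 121.3] jaw0=110.8 q1=0.02 q6=-0.35 F=[-0.1  0.6  0.7] w=85.3
turn [-0.1 -0.4  0.1] then shift [  1.6 101.3  -1.4]
```

View pics/l_scene.png

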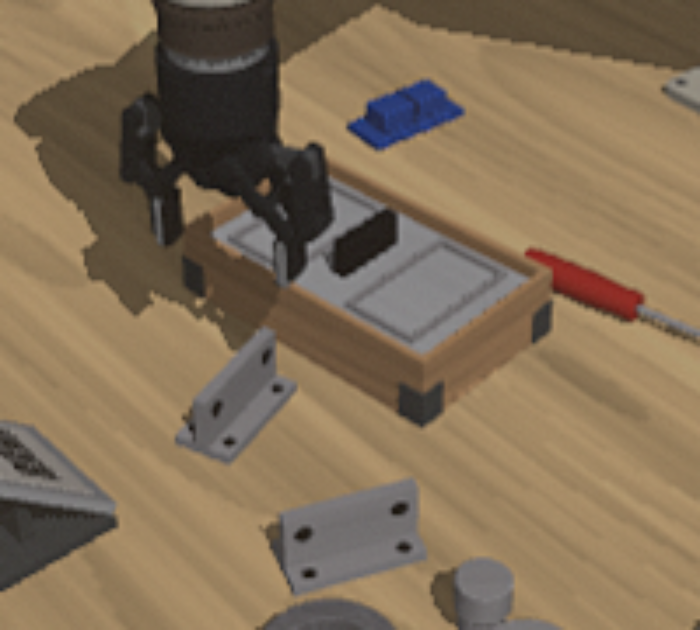

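```bash
python3 -m inch '0 -0.4 0 1.6 30 -1.4 0;0 0 0 0 35 0 0;0 0 0 0 25 0 0;0 0 0 0 11 0 0;0 0 0 0 0 0 0.6;0 0 0 0 0 0 0.6;0 0 0 0 0 0 1;0 0 0 0 0 0 1;0 0 0 0 0 0 1;0 0 0 0 0 0 1'; python3 -m inch '0 0 0 0 0 0 1'
python3 - <<'E'
from h import *
plan(.6566,.0137,0.020,111.2)
E
```

```text
clock: 30.45
eef_pos: [0.6579, 0.0148, 0.0215]
tool_rot: [0.399, 0.584, -0.584, -0.398]
ft_force: [-0.2, -1.3, 4.2]
grip_width: 0.0091
clock: 30.58
eef_pos: [0.6579, 0.0148, 0.0215]
tool_rot: [0.399, 0.584, -0.584, -0.398]
ft_force: [0.2, -0.7, 5.9]
grip_width: 0.0093
t=30.57 tcp=[657.9  14.8  21.5] jaw0=111.4 q1=0.02 q6=-0.35 F=[ 0.2 -0.7  5.9] w=9.3
turn [ 0.1  0.2 -0. ] then shift [-0.6  1.5  1.6]
```

```bash
python3 -m inch '0 0 0 0 -20 0 1;0 0 0 0 -40 0 1;0 0 0 0 -50 0 1;0 0 0 0 0 0 1;0 0 0 0 0 0 1'
python3 - <<'E'
from h import *
plan(.5162,-.0842,0.13,97.9)
E
```

```text
clock: 31.2
eef_pos: [0.6561, 0.015, 0.1288]
tool_rot: [-0.398, -0.584, 0.584, 0.4]
ft_force: [-0.3, 0.6, -4.2]
grip_width: 0.0087
t=31.20 tcp=[656.1  15.  128.8] jaw0=111.4 q1=0.02 q6=-0.35 F=[-0.3  0.6 -4.2] w=8.7
turn [-0.2 13.5  0.1] then shift [-79.   -1.2 152.2]
```

```bash
python3 -m inch '0 6.7 0 0 0 0 1;0 6.8 0 0 0 0 1;0 0 0 -19.8 0 38 1;0 0 0 -19.8 0 38 1;0 0 0 -19.8 0 38 1;0 0 0 -19.8 0 38 1;0 0 0 0 0 0 1;0 0 0 0 0 0 1'
python3 - <<'E'
from h import *
plan(.5162,-.0842,0.0685,97.9)
c=cam("scene"); im=cv2.resize(c["color"],None,fx=4,fy=4,interpolation=cv2.INTER_CUBIC); p=bot.get_obs()["eef_pos"]
ov(c,im,"bracket",p[0]-.001,p[1],p[2]-.0215,.1376)
cv2.imwrite("pics/m_s.png",im[130*4:270*4,220*4:400*4])
E
```

```text
clock: 32.2
eef_pos: [0.5169, -0.0841, 0.1291]
tool_rot: [-0.464, -0.533, 0.533, 0.466]
ft_force: [0.1, 0.3, -2.9]
grip_width: 0.0086
t=32.20 tcp=[516.9 -84.1 129.1] jaw0=97.9 q1=-0.16 q6=-0.30 F=[ 0.1  0.3 -2.9] w=8.6
turn [-0.1 -0.   0.1] then shift [ 0.  60.6  0.7]
```

View pics/m_s.png

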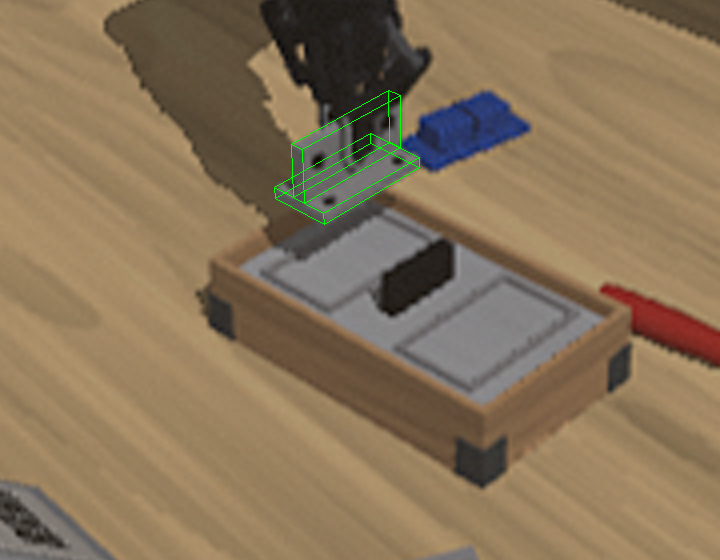

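Overlay on the held bracket agrees. Lower.

```bash
python3 -m inch '0 0 0 0 25 0.5 1;0 0 0 0 20 0 1;0 0 0 0 10 0 1;0 0 0 0 3 0 1;0 0 0 0 0 0 1;0 0 0 0 0 0 1'
python3 - <<'E'
from h import *
plan(.5162,-.0842,0.0685,97.9)
E
```

```text
clock: 33.0
eef_pos: [0.5178, -0.0844, 0.0734]
tool_rot: [0.465, 0.534, -0.533, -0.464]
ft_force: [-0.2, -0.1, -2.8]
grip_width: 0.0091
t=33.00 tcp=[517.8 -84.4  73.4] jaw0=97.9 q1=-0.16 q6=-0.30 F=[-0.2 -0.1 -2.8] w=9.1
turn [ 0.1 -0.   0. ] then shift [0.4 4.9 1.6]
```

```bash
python3 -m inch '0 0 0 0 3 1 1;0 0 0 0 1.5 0 1;0 0 0 0 0 0 1'
python3 - <<'E'
from h import *
plan(.5162,-.0842,0.0685,97.9)
E
```

```text
clock: 33.38
eef_pos: [0.516, -0.0846, 0.0684]
tool_rot: [0.464, 0.533, -0.533, -0.465]
ft_force: [-2.4, 0.0, 0.6]
grip_width: 0.009
t=33.38 tcp=[516.  -84.6  68.4] jaw0=97.9 q1=-0.16 q6=-0.30 F=[-2.4  0.   0.6] w=9.0
turn [ 0. -0.  0.] then shift [ 0.3 -0.1 -0.3]
```

```bash
python3 -m inch '0 0 0 0 0 0 0.6;0 0 0 0 0 0 0.6;0 0 0 0 0 0 0.6;0 0 0 0 -20 0 0.6;0 0 0 0 -40 0 0.6;0 0 0 0 -40 0 0.3;0 0 0 45 0 0 0;0 0 0 45 0 0 0;0 0 0 45 0 0 0;0 0 0 45 0 0 0;0 0 0 45 0 0 0;0 0 0 45 0 0 0'
python3 - <<'E'
from h import *
t,s=cam("top"),cam("scene"); cs=[t,s]
f=fit(cs,[greymask(t,(252,135,277,172)),greymask(s,(290,264,346,302))],"bracket",(.68,.166)); print(np.round(f,4),np.degrees(f[2]))
plan(f[0],f[1],0.12,90+np.degrees(f[2]))
it,is_=[cv2.resize(c["color"],None,fx=4,fy=4,interpolation=cv2.INTER_CUBIC) for c in cs]
for c,im in zip(cs,(it,is_)): ov(c,im,"bracket",.5149,-.0842,.047,.1376); ov(c,im,"bracket",f[0],f[1],0,f[2])
cv2.imwrite("pics/n_t.png",it[130*4:250*4,240*4:400*4]); cv2.imwrite("pics/n_s.png",is_[150*4:310*4,240*4:420*4])
E
```

```text
clock: 34.88
eef_pos: [0.4789, 0.1844, 0.1685]
tool_rot: [0.464, 0.533, -0.533, -0.465]
ft_force: [0.1, -0.7, -1.2]
grip_width: 0.0853
[ 0.6804  0.1666 -0.3299  0.1161] -18.901056004325095
t=34.98 tcp=[478.6 186.7 168.3] jaw0=98.2 q1=0.37 q6=0.23 F=[-0.2 -0.4  0.4] w=85.3
turn [ 0.  27.1  0.1] then shift [  46.3   48.3 -197.5]
```

View pics/n_t.png

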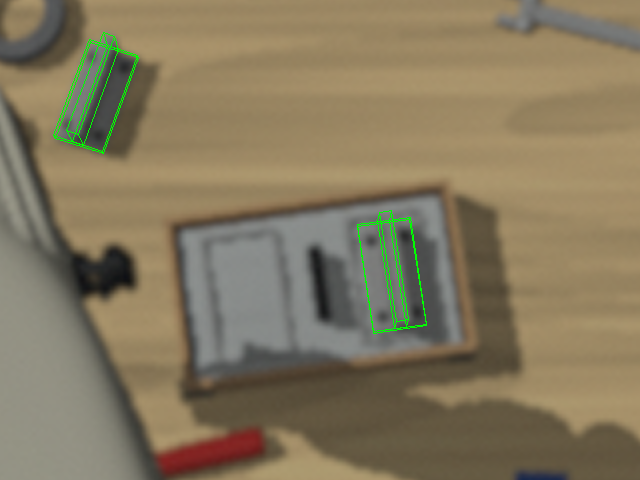

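View pics/n_s.png

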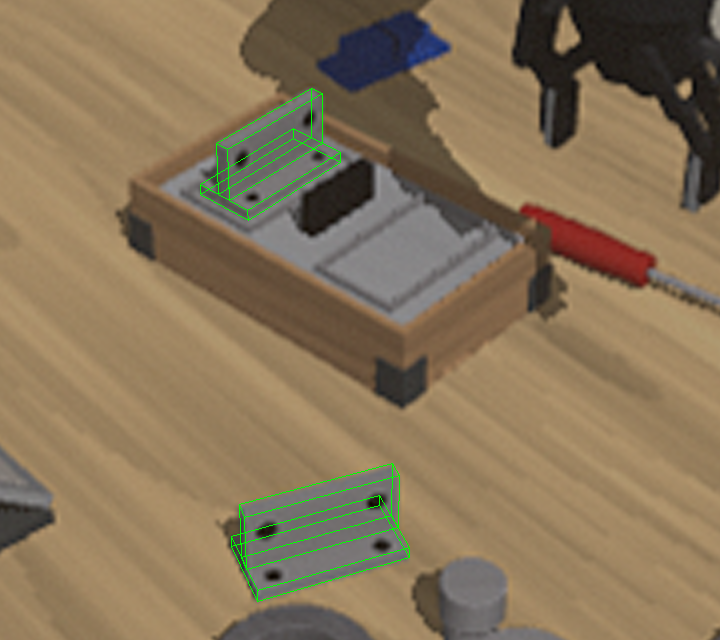

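```bash
python3 -m inch '0 9 0 0 0 0 0.6;0 9 0 0 0 0 0.6;0 9.1 0 0 0 0 0.6;0 0 0 9.2 5 -39.5 0.6;0 0 0 9.2 5 -39.5 0.6;0 0 0 9.2 10 -39.5 0.6;0 0 0 9.2 10 -39.5 0.6;0 0 0 9.2 10 -39.5 0.6;0 0 0 0 0 0 0.6;0 0 0 0 0 0 0.6'
python3 - <<'E'
from h import *
plan(.6804,.1666,0.021,71.1)
c=cam("scene"); cv2.imwrite("pics/o_scene.png",cv2.resize(c["color"][170:350,220:420],None,fx=3.5,fy=3.5))
E
```

```text
clock: 36.22
eef_pos: [0.6801, 0.1606, 0.1278]
tool_rot: [-0.576, -0.409, 0.41, 0.577]
ft_force: [-0.2, -0.3, 0.4]
grip_width: 0.0341
t=36.23 tcp=[680.1 160.6 127.8] jaw0=70.7 q1=0.23 q6=0.57 F=[-0.2 -0.3  0.4] w=34.1
turn [-0.1 -0.4 -0. ] then shift [  5.8 106.8   1.6]
```

View pics/o_scene.png

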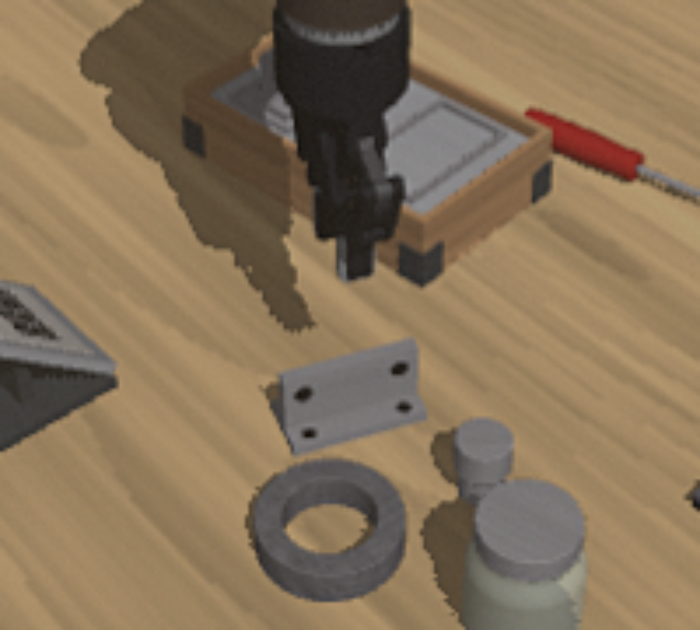

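```bash
python3 -m inch '0 -0.4 0 5.8 20 1.6 0.6;0 0 0 0 20 0 0.6;0 0 0 0 0 0 0.6;0 0 0 0 0 0 0.6'
python3 - <<'E'
from h import *
plan(.6804,.1666,0.021,71.1)
E
```

```text
clock: 36.78
eef_pos: [0.6812, 0.1677, 0.0901]
tool_rot: [0.575, 0.412, -0.411, -0.575]
ft_force: [-0.0, 0.3, 0.6]
grip_width: 0.0344
t=36.77 tcp=[681.2 167.7  90.1] jaw0=71.2 q1=0.24 q6=0.57 F=[-0.   0.3  0.6] w=34.4
turn [0.1 0.1 0.1] then shift [-1.3 69.1  0.4]
```

```bash
python3 -m inch '0 0 0 -1 30 0 0.6;0 0 0 0 26 0 0.6;0 0 0 0 13 0 0.6;0 0 0 0 0 0 0.6;0 0 0 0 0 0 1;0 0 0 0 0 0 1;0 0 0 0 0 0 1;0 0 0 0 0 0 1;0 0 0 0 0 0 1'; python3 -m inch '0 0 0 0 0 0 1'
python3 - <<'E'
from h import *
plan(.6804,.1666,0.021,71.1)
E
```

```text
clock: 37.9
eef_pos: [0.6821, 0.1667, 0.0212]
tool_rot: [0.575, 0.413, -0.41, -0.575]
ft_force: [-0.1, 0.1, 6.3]
grip_width: 0.0091
clock: 38.02
eef_pos: [0.6821, 0.1667, 0.0212]
tool_rot: [0.575, 0.413, -0.41, -0.575]
ft_force: [0.9, -1.0, 5.6]
grip_width: 0.0089
t=38.02 tcp=[682.1 166.7  21.2] jaw0=71.2 q1=0.24 q6=0.57 F=[ 0.9 -1.   5.6] w=8.9
turn [0.2 0.1 0.1] then shift [-0.6  0.2  1.6]
```

```bash
python3 -m inch '0 0 0 0 -20 0 1;0 0 0 0 -40 0 1;0 0 0 0 -50 0 1;0 0 0 0 0 0 1; 0 -9 0 0 0 0 1;0 -9 0 0 0 0 1;0 -8.7 0 0 0 0 1;0 0 0 0 0 0 1'
python3 - <<'E'
from h import *
plan(.5,.0348,0.13,97.9)
E
```

```text
clock: 39.02
eef_pos: [0.6796, 0.1661, 0.1269]
tool_rot: [-0.464, -0.532, 0.534, 0.466]
ft_force: [0.1, -0.3, -1.9]
grip_width: 0.009
t=39.02 tcp=[679.6 166.1 126.9] jaw0=97.8 q1=0.24 q6=0.10 F=[ 0.1 -0.3 -1.9] w=9.0
turn [-0.2 -0.1  0. ] then shift [-105.4   -3.1  196. ]
```

```bash
python3 -m inch '0 0 0 -21 -1 39.2 1;0 0 0 -21 -1 39.2 1;0 0 0 -21 -1 39.2 1;0 0 0 -21 0 39.2 1;0 0 0 -21 0 39.2 1;0 0 0 0 0 0 1;0 0 0 0 0 0 1'
python3 - <<'E'
from h import *
plan(.5,.0348,0.0682,97.9)
c=cam("scene"); im=cv2.resize(c["color"],None,fx=4,fy=4,interpolation=cv2.INTER_CUBIC); p=bot.get_obs()["eef_pos"]
ov(c,im,"bracket",p[0]-.0015,p[1],p[2]-.0212,.1376)
cv2.imwrite("pics/p_s.png",im[130*4:270*4,220*4:400*4])
E
```

```text
clock: 39.9
eef_pos: [0.5016, 0.0356, 0.1322]
tool_rot: [0.465, 0.533, -0.532, -0.465]
ft_force: [1.2, 0.6, -2.2]
grip_width: 0.0093
t=39.90 tcp=[501.6  35.6 132.2] jaw0=97.8 q1=0.07 q6=-0.07 F=[ 1.2  0.6 -2.2] w=9.3
turn [ 0.1 -0.1  0. ] then shift [-0.6 64.   1.7]
```

View pics/p_s.png

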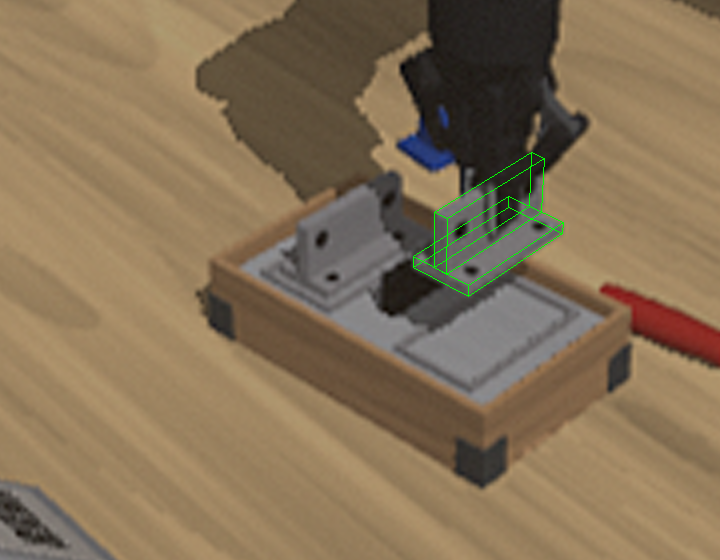

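```bash
python3 -m inch '0 0 0 -0.5 25 1 1;0 0 0 0 20 0 1;0 0 0 0 10 0 1;0 0 0 0 4 0 1;0 0 0 0 0 0 1;0 0 0 0 0 0 1'
python3 - <<'E'
from h import *
plan(.5,.0348,0.0682,97.9)
E
```

```text
clock: 40.7
eef_pos: [0.5008, 0.035, 0.0739]
tool_rot: [0.465, 0.534, -0.533, -0.464]
ft_force: [-1.3, 0.4, -1.7]
grip_width: 0.0087
t=40.70 tcp=[500.8  35.   73.9] jaw0=97.9 q1=0.07 q6=-0.07 F=[-1.3  0.4 -1.7] w=8.7
turn [ 0.1 -0.   0. ] then shift [-0.1  5.7  0.9]
```

```bash
python3 -m inch '0 0 0 0 3 0.5 1;0 0 0 0 2.5 0 1;0 0 0 0 0 0 1'
python3 - <<'E'
from h import *
plan(.5,.0348,0.0682,97.9)
E
```

```text
clock: 41.08
eef_pos: [0.4997, 0.0348, 0.0681]
tool_rot: [0.465, 0.533, -0.533, -0.465]
ft_force: [-2.1, -0.7, 1.1]
grip_width: 0.009
t=41.08 tcp=[499.7  34.8  68.1] jaw0=97.9 q1=0.07 q6=-0.07 F=[-2.1 -0.7  1.1] w=9.0
turn [ 0. -0.  0.] then shift [-0.1 -0.1 -0.3]
```

```bash
python3 -m inch '0 0 0 0 0 0 0.6;0 0 0 0 0 0 0.6;0 0 0 0 0 0 0.6;0 0 0 0 -20 0 0.6;0 0 0 0 -40 0 0.6;0 0 0 0 -50 0 0.3;0 0 0 45 0 0 0;0 0 0 45 0 0 0;0 0 0 45 0 0 0;0 0 0 0 0 0 0'
python3 - <<'E'
from h import *
t,s=cam("top"),cam("scene"); cs=[t,s]
print(bot.get_obs()["eef_pos"])
it,is_=[cv2.resize(c["color"],None,fx=4,fy=4,interpolation=cv2.INTER_CUBIC) for c in cs]
for c,im in zip(cs,(it,is_)): ov(c,im,"bracket",.5149,-.0842,.047,.1376); ov(c,im,"bracket",.4985,.0346,.047,.1376); ov(c,im,"divider",.5067,-.0248,.042,.1376)
cv2.imwrite("pics/q_t.png",it[150*4:260*4,240*4:400*4]); cv2.imwrite("pics/q_s.png",is_[150*4:270*4,240*4:420*4])
d=[]
for c,n in zip(cs,("top","scene")):
    for k in ("scanner","dock_in","label"):
        r=bot.cut_out(k,n); print(k,n,[(round(q["conf"],2),np.round(q["extent"]).tolist()) for q in r])
for c,im in zip(cs,("t","s")):
    pass
cv2.imwrite("pics/r_t.png",cv2.resize(t["color"][175:250,165:225],None,fx=8,fy=8,interpolation=cv2.INTER_CUBIC))
cv2.imwrite("pics/r_s.png",cv2.resize(s["color"][255:350,405:525],None,fx=6,fy=6,interpolation=cv2.INTER_CUBIC))
E
```

```text
clock: 42.32
eef_pos: [0.4807, 0.1711, 0.1777]
tool_rot: [0.463, 0.535, -0.534, -0.463]
ft_force: [0.8, -0.2, -1.1]
grip_width: 0.0851
[0.48089141 0.16864479 0.17758148]
scanner top [(0.61, [185.0, 191.0, 198.0, 238.0])]
dock_in top [(0.8, [175.0, 186.0, 211.0, 244.0])]
label top [(0.74, [332.0, 185.0, 346.0, 216.0]), (0.68, [296.0, 93.0, 325.0, 128.0])]
scanner scene [(0.6, [430.0, 276.0, 490.0, 320.0])]
dock_in scene [(0.85, [418.0, 270.0, 510.0, 341.0])]
label scene [(0.71, [194.0, 244.0, 254.0, 301.0]), (0.48, [434.0, 273.0, 492.0, 324.0]), (0.18, [274.0, 173.0, 380.0, 251.0])]
```

View pics/q_t.png

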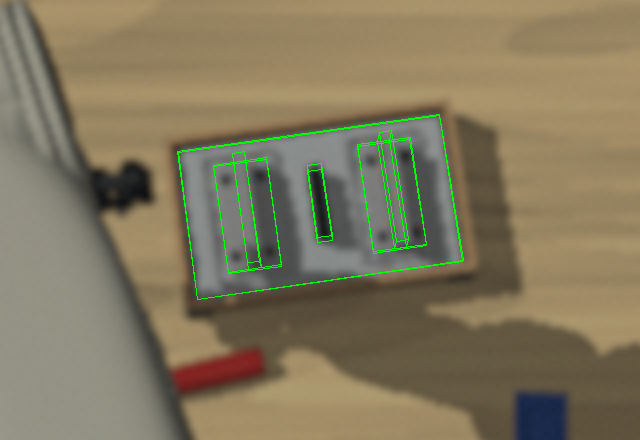

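View pics/q_s.png

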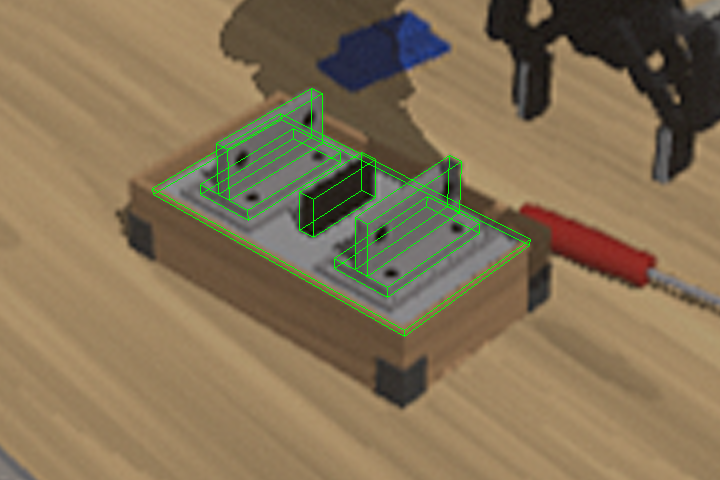

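View pics/r_t.png

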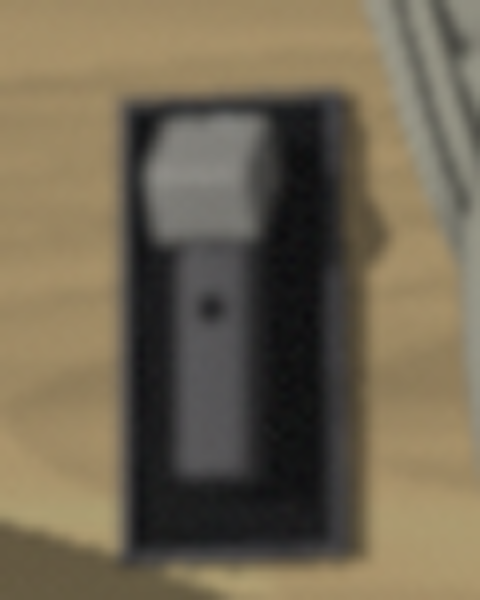

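View pics/r_s.png

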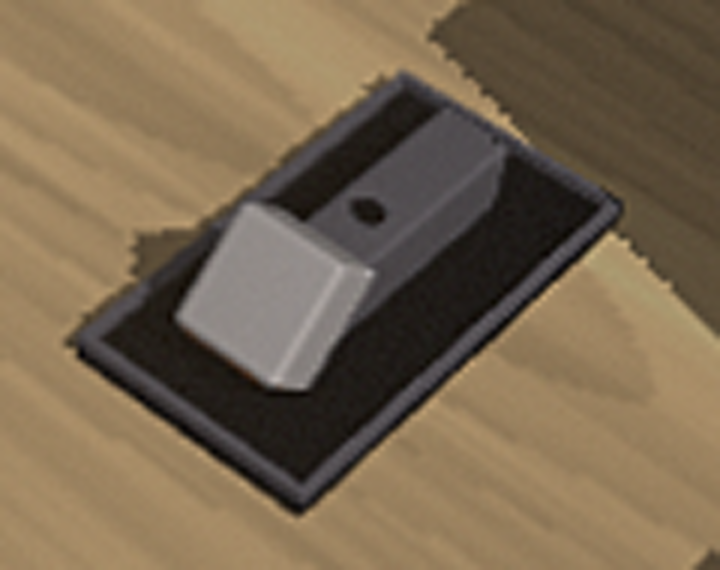

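Run:
```python
from h import *
t,s=cam("top"),cam("scene")
for n,c,uv in [("t rearL",t,(173/8+164.5,478/8+174.5)),("t rearR",t,(243/8+164.5,478/8+174.5)),("t frontL",t,(180/8+164.5,250/8+174.5)),("t frontR",t,(243/8+164.5,250/8+174.5)),("t hole",t,(209/8+164.5,307/8+174.5)),
 ("s rear1",s,(478.8,272.1)),("s rear2",s,(488.8,279.6)),("s hole",s,(368/6+404.5,210/6+254.5))]: print(n,onz(c,uv,.04).round(4))
for k in("scanner_grip","scanner"):
  for n,c in(("top",t),("scene",s)):
    print(k,n,[(round(d["conf"],2),onz(c,d["point"],.023 if k!="scanner" else .006).round(3)) for d in bot.spot_point(k,n)])
for k in ["dock"]:
    m=[bot.cut_out("dock_in",n)[0]["region"] for n in("top","scene")]
# dock from corners of rim outer top z=.011
for n,c,o,f,P in(("t",t,(165,175),8,[(122,100),(345,95),(352,555),(128,562)]),("s",s,(405,255),6,[(400,72),(620,203),(300,490),(78,342)])):
    Q=np.array([onz(c,(p[0]/f+o[0]-.45,p[1]/f+o[1]-.45),.011) for p in P]); print(n,Q.round(4).tolist(),Q.mean(0).round(4))
```

```text
t rearL [0.3994 0.4149 0.04  ]
t rearR [0.3993 0.3857 0.04  ]
t frontL [0.4943 0.4156 0.04  ]
t frontR [0.4942 0.3891 0.04  ]
t hole [0.4704 0.4025 0.04  ]
s rear1 [0.4053 0.3871 0.04  ]
s rear2 [0.408  0.4152 0.04  ]
s hole [0.4706 0.401  0.04  ]
scanner_grip top [(0.95, array([0.463, 0.408, 0.023])), (0.71, array([0.501, 0.043, 0.023])), (0.26, array([ 0.617, -0.462,  0.023]))]
scanner_grip scene [(0.94, array([0.46 , 0.401, 0.023]))]
scanner top [(0.94, array([0.48 , 0.407, 0.006]))]
scanner scene [(0.71, array([0.479, 0.405, 0.006])), (0.67, array([0.44 , 0.385, 0.006]))]
t [[0.5635, 0.4508, 0.011], [0.5651, 0.3548, 0.011], [0.3698, 0.3456, 0.011], [0.3669, 0.4401, 0.011]] [0.4663 0.3978 0.011 ]
s [[0.3742, 0.3498, 0.011], [0.3696, 0.445, 0.011], [0.566, 0.4512, 0.011], [0.5737, 0.3605, 0.011]] [0.4709 0.4017 0.011 ]
```

Run:
```python
from h import *
t,s=cam("top"),cam("scene")
print("bar",tri([t,s],[(311.6,109.6),(224.1,261.4)]),onz(t,(311.6,109.6),.055),onz(s,(224.1,261.4),.055))
tc=[(308,38),(426,37),(428,162),(315,163)]; sc=[(12,260),(155,287),(252,378),(105,365)]
T=[(x/4+219.6,y/4+84.6) for x,y in tc]; Sx=[(x/4+189.6,y/4+179.6) for x,y in sc]
# order: top: far-left(+x,+y), far-right(+x,-y), near-right(-x,-y), near-left
for p in T: print("t",np.round(p,1),onz(t,p,.055).round(3))
for p in Sx: print("s",np.round(p,1),onz(s,p,.055).round(3))
print("spot",[(round(d["conf"],2),np.round(d["point"],1)) for n in("top","scene") for d in bot.spot_point("label",n)])
cv2.imwrite("pics/u_t.png",cv2.resize(t["color"][85:135,285:340],None,fx=10,fy=10,interpolation=cv2.INTER_CUBIC))
cv2.imwrite("pics/u_s.png",cv2.resize(s["color"][235:310,185:265],None,fx=8,fy=8,interpolation=cv2.INTER_CUBIC))
is_=cv2.resize(s["color"],None,fx=4,fy=4,interpolation=cv2.INTER_CUBIC);it=cv2.resize(t["color"],None,fx=4,fy=4,interpolation=cv2.INTER_CUBIC)
M["h"]=[(-60,45,-15,15,0,34)]
for c,im in((t,it),(s,is_)): ov(c,im,"h",.463,.4015,.006,np.radians(1.5)); ov(c,im,"dock",.4685,.4000,.006,np.radians(2.7))
cv2.imwrite("pics/v.png",np.hstack([it[180*4:250*4,165*4:235*4],is_[265*4:335*4,410*4:515*4]]))
```

```text
bar [8.23176277e-01 5.68206394e-04 4.63234209e-02] [ 8.20944349e-01 -1.46244099e-04  5.50000000e-02] [0.82660661 0.01029859 0.055     ]
t [296.6  94.1] [0.877 0.051 0.055]
t [326.1  93.8] [ 0.878 -0.05   0.055]
t [326.6 125.1] [ 0.765 -0.051  0.055]
t [298.4 125.4] [0.765 0.045 0.055]
s [192.6 244.6] [ 0.853 -0.086  0.055]
s [228.4 251.4] [ 0.802 -0.013  0.055]
s [252.6 274.1] [0.8   0.085 0.055]
s [215.8 270.8] [0.856 0.025 0.055]
spot [(0.92, array([312.6, 110.9])), (0.82, array([224.3, 257.6]))]
```

View pics/v.png

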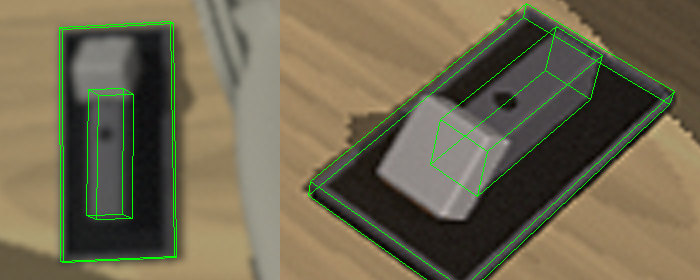

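View pics/u_t.png

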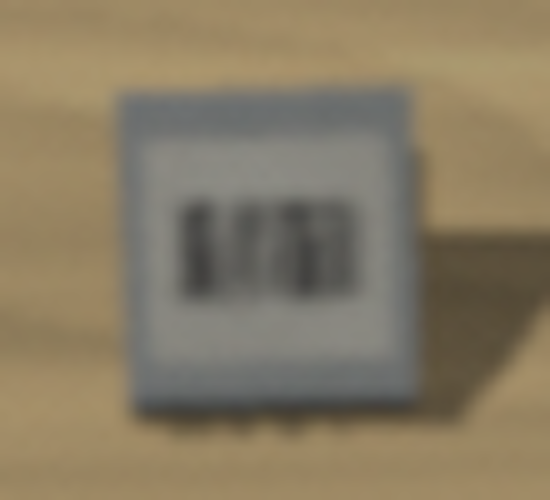

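View pics/u_s.png

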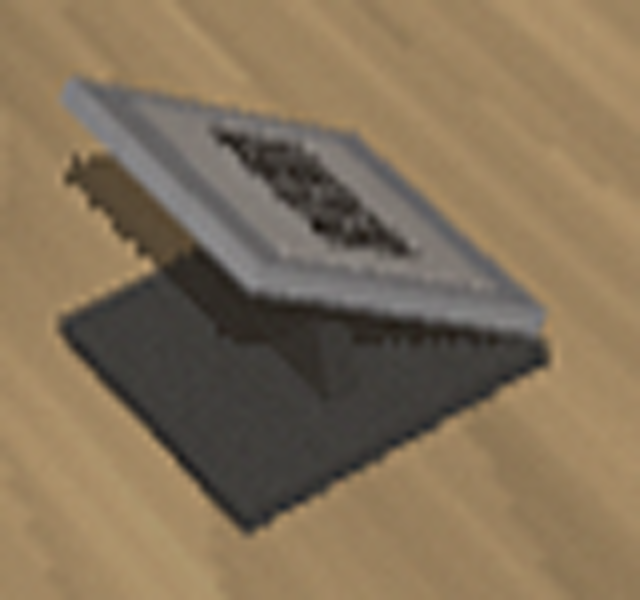

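Run:
```python
from h import *
t,s=cam("top"),cam("scene")
print(tri([t,s],[(311.4,109.3),(224.1,259.1)]),onz(t,(311.4,109.3),.055),onz(s,(224.1,259.1),.055))
plan(.463,.4015,.13,91.5)
```

```text
[0.82216831 0.0009858  0.05291549] [8.22025497e-01 5.31215969e-04 5.50000000e-02] [0.82271213 0.00375187 0.055     ]
t=43.42 tcp=[481.1 168.6 177.8] jaw0=97.9 q1=0.34 q6=0.20 F=[-0.1 -0.3 -0.3] w=85.5
turn [0.  6.4 0. ] then shift [233.3  47.8  12. ]
```

```bash
python3 -m inch '0 6.4 0 0 0 0 0.4;0 0 0 46.6 0 2.4 0.4;0 0 0 46.6 0 2.4 0.4;0 0 0 46.6 10 2.4 0.4;0 0 0 46.6 15 2.4 0.4;0 0 0 46.6 20 2.4 0.4;0 0 0 0 0 0 0.4;0 0 0 0 0 0 0.4;0 0 0 0 0 0 0.4'
python3 - <<'E'
from h import *
plan(.463,.4015,.013,91.5)
c=cam("scene"); cv2.imwrite("pics/w_s.png",cv2.resize(c["color"][200:360,400:560],None,fx=4,fy=4))
E
```

```text
clock: 44.55
eef_pos: [0.4638, 0.4002, 0.1338]
tool_rot: [0.494, 0.506, -0.505, -0.494]
ft_force: [0.2, -0.3, -0.7]
grip_width: 0.0511
t=44.55 tcp=[463.8 400.2 133.8] jaw0=91.4 q1=0.71 q6=0.69 F=[ 0.2 -0.3 -0.7] w=51.1
turn [ 0.1 -0.1  0.1] then shift [  1.3 120.8   0.7]
```

View pics/w_s.png

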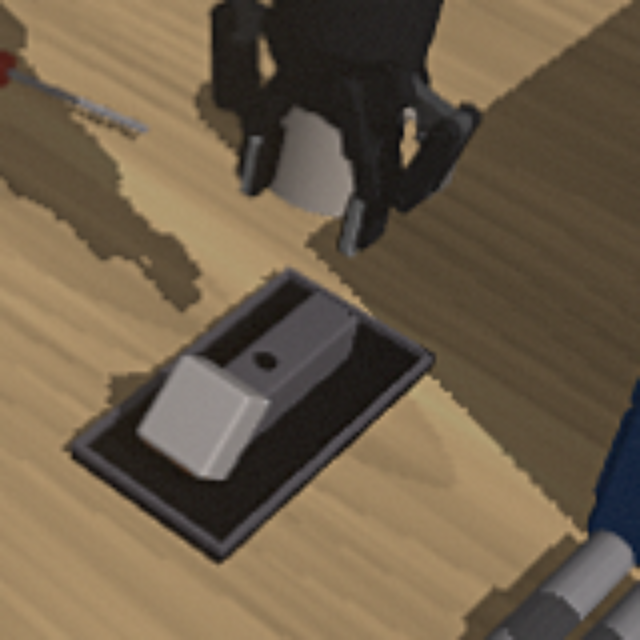

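```bash
python3 -m inch '0 0 0 1.3 40 0 0.4;0 0 0 0 40 0 0.4;0 0 0 0 25 0 0.4;0 0 0 0 10 0 0.4;0 0 0 0 3 0 0.4;0 0 0 0 0 0 0.4'
python3 - <<'E'
from h import *
plan(.463,.4015,.013,91.5)
E
```

```text
clock: 45.35
eef_pos: [0.464, 0.4029, 0.0162]
tool_rot: [0.494, 0.507, -0.505, -0.494]
ft_force: [0.3, -0.1, 0.4]
grip_width: 0.0511
t=45.35 tcp=[464.  402.9  16.2] jaw0=91.4 q1=0.71 q6=0.69 F=[ 0.3 -0.1  0.4] w=51.1
turn [ 0.1 -0.1  0.1] then shift [-1.4  3.2  1. ]
```

```bash
python3 -m inch '0 0 0 -0.8 3 0 0.4;0 0 0 0 0 0 1;0 0 0 0 0 0 1;0 0 0 0 0 0 1;0 0 0 0 0 0 1;0 0 0 0 0 0 1;0 0 0 0 0 0 1'; python3 -m inch '0 0 0 0 -10 0 1;0 0 0 0 -30 0 1;0 0 0 0 -40 0 1;0 0 0 0 -50 0 1;0 0 0 0 -15 0 1;0 0 0 0 0 0 1;0 0 0 0 0 0 1'
python3 - <<'E'
from h import *
plan(.675,.001,.155,91.5)
c=cam("scene"); cv2.imwrite("pics/x_s.png",cv2.resize(c["color"][180:340,400:560],None,fx=4,fy=4))
E
```

```text
clock: 46.22
eef_pos: [0.4635, 0.4021, 0.0126]
tool_rot: [0.493, 0.507, -0.506, -0.494]
ft_force: [-0.4, -0.4, 5.4]
grip_width: 0.029
clock: 47.1
eef_pos: [0.4619, 0.4006, 0.1543]
tool_rot: [-0.493, -0.505, 0.508, 0.494]
ft_force: [-0.5, 0.6, -2.0]
grip_width: 0.0291
t=47.10 tcp=[461.9 400.6 154.3] jaw0=91.5 q1=0.71 q6=0.69 F=[-0.5  0.6 -2. ] w=29.1
turn [-0.2 -0.  -0.1] then shift [-405.    -0.7 -202.6]
```

View pics/x_s.png

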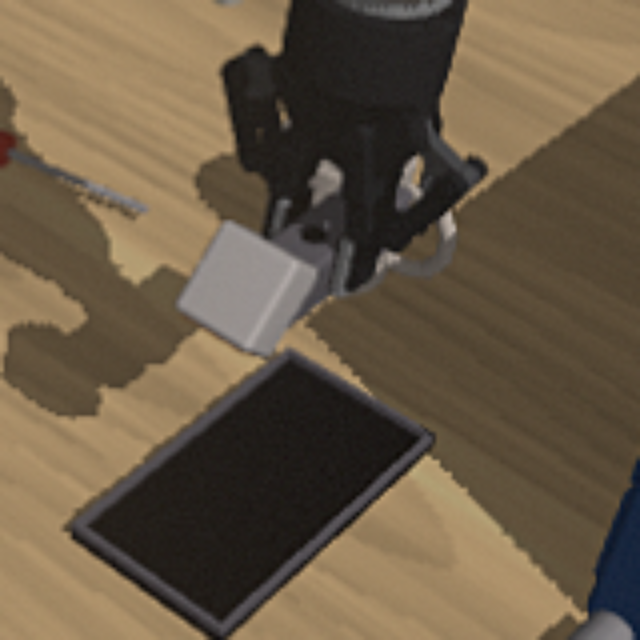

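```bash
python3 -m inch '0 0 0 -45 0 -22.5 1;0 0 0 -45 0 -22.5 1;0 0 0 -45 0 -22.5 1;0 0 0 -45 0 -22.5 1;0 0 0 -45 0 -22.5 1;0 0 0 -45 0 -22.5 1;0 0 0 -45 0 -22.5 1;0 0 0 -45 0 -22.5 1;0 0 0 -45 0 -22.5 1;0 0 0 0 0 0 1;0 0 0 0 0 0 1'
python3 - <<'E'
from h import *
plan(.677,-.001,.125,91.5)
E
```

```text
clock: 48.52
eef_pos: [0.6748, 0.0019, 0.1543]
tool_rot: [-0.492, -0.506, 0.507, 0.495]
ft_force: [-0.6, 0.4, -2.9]
grip_width: 0.0292
t=48.52 tcp=[674.8   1.9 154.3] jaw0=91.4 q1=0.00 q6=-0.02 F=[-0.6  0.4 -2.9] w=29.2
turn [-0.2 -0.1  0.1] then shift [-3.  29.3 -2.1]
```

```bash
python3 -m inch '0 0 0 -3 10 -2 1;0 0 0 0 12 0 1;0 0 0 0 7 0 1;0 0 0 0 0 0 1;0 0 0 0 0 0 1;0 0 0 0 0 0 1;0 0 0 0 0 0 1;0 0 0 0 0 0 1;0 0 0 0 0 0 1;0 0 0 0 0 0 1;0 0 0 0 0 0 1;0 0 0 0 0 0 1'
python3 - <<'E'
from h import *
plan(.677,-.001,.125,91.5)
t,s=cam("top"),cam("scene"); p=bot.get_obs()["eef_pos"]
g=p+[0,0,.0104]; w=g+np.array([.081,.002,-.004]); L=np.array([.822,.001,.055]); b=np.array([np.sin(np.radians(40)),0,-np.cos(np.radians(40))])
d=L-w; print("dist along",d@b,"off",d-(d@b)*b)
print("window spot",[(round(q["conf"],2),np.round(q["point"],1)) for q in bot.spot_point("window","scene")], "pred",proj(s,w))
for c,im in((s,"s"),(t,"t")):
    I=cv2.resize(c["color"],None,fx=4,fy=4,interpolation=cv2.INTER_CUBIC)
    M["h"]=[(-60,45,-15,15,0,34)]; ov(c,I,"h",p[0],p[1],p[2]-.0066,np.radians(1.5))
    q=(proj(c,np.array([w,L]))*4+2).astype(int); cv2.line(I,tuple(q[0]),tuple(q[1]),(0,0,255),1)
    cv2.imwrite(f"pics/y_{im}.png",I[170*4:310*4,180*4:340*4] if im=="s" else I[80*4:180*4,260*4:380*4])
E
```

```text
clock: 50.02
eef_pos: [0.678, -0.001, 0.1276]
tool_rot: [0.493, 0.507, -0.506, -0.494]
ft_force: [0.0, 0.1, -2.4]
grip_width: 0.029
t=50.02 tcp=[678.   -1.  127.6] jaw0=91.5 q1=-0.00 q6=-0.03 F=[ 0.   0.1 -2.4] w=29.0
turn [-0. -0.  0.] then shift [-0.   2.6  1. ]
dist along 0.10100916196356743 off [-1.95935130e-03 -2.61152316e-05 -1.64409095e-03]
window spot [(0.83, array([244.2, 218.1]))] pred [[244.33307853 219.42529092]]
```

View pics/y_s.png

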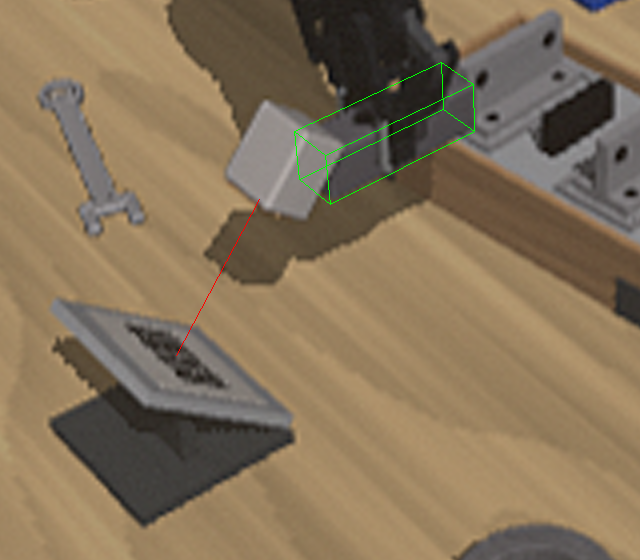

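View pics/y_t.png

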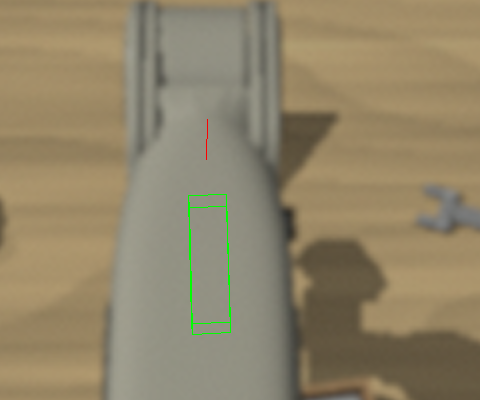

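```bash
python3 -m inch '0 0 0 0 0 0 1;0 0 0 0 0 0 1;0 0 0 0 0 0 1;0 0 0 0 0 0 1;0 0 0 0 0 0 1;0 0 0 0 0 0 1;0 0 0 0 0 0 1;0 0 0 0 0 0 1;0 0 0 0 0 0 1;0 0 0 0 0 0 1;0 0 0 0 0 0 1;0 0 0 0 0 0 1';python3 -m inch '0 0 0 0 0 0 1;0 0 0 0 0 0 1;0 0 0 0 -10 0 1;0 0 0 0 -22 0 1;0 0 0 45 0 22.5 1;0 0 0 45 0 22.5 1;0 0 0 45 0 22.5 1;0 0 0 45 0 22.5 1;0 0 0 45 0 22.5 1;0 0 0 45 0 22.5 1;0 0 0 45 0 22.5 1;0 0 0 45 0 22.5 1'; python3 -m inch '0 0 0 0 0 0 1;0 0 0 0 0 0 1'
python3 - <<'E'
from h import *
plan(.4645,.4015,.0130,92)
E
```

```text
clock: 51.68
eef_pos: [0.678, -0.001, 0.1277]
tool_rot: [0.493, 0.507, -0.506, -0.494]
ft_force: [-0.5, 0.6, -2.4]
grip_width: 0.0291
clock: 53.18
eef_pos: [0.4883, 0.3559, 0.1611]
tool_rot: [0.494, 0.507, -0.506, -0.494]
ft_force: [1.1, 1.2, -1.9]
grip_width: 0.0288
clock: 53.42
eef_pos: [0.489, 0.3544, 0.1606]
tool_rot: [0.493, 0.507, -0.506, -0.493]
ft_force: [0.5, -0.5, -1.7]
grip_width: 0.0295
t=53.42 tcp=[489.  354.4 160.6] jaw0=91.5 q1=0.63 q6=0.60 F=[ 0.5 -0.5 -1.7] w=29.5
turn [ 0.1 -0.5  0. ] then shift [ 47.9 147.6  22.8]
```

```bash
python3 -m inch '0 0 0 24 0 11.4 1;0 0 0 24 20 11.4 1;0 0 0 0 40 0 1;0 0 0 0 40 0 1;0 0 0 0 25 0 1;0 0 0 0 10 0 1;0 0 0 0 0 0 1;0 0 0 0 0 0 1'
python3 - <<'E'
from h import *
plan(.4645,.4015,.0130,92)
c=cam("scene"); cv2.imwrite("pics/z_s.png",cv2.resize(c["color"][200:360,400:560],None,fx=4,fy=4))
E
```

```text
clock: 54.42
eef_pos: [0.4662, 0.4023, 0.0265]
tool_rot: [0.494, 0.507, -0.505, -0.494]
ft_force: [0.3, 0.4, -1.7]
grip_width: 0.0289
t=54.42 tcp=[466.2 402.3  26.5] jaw0=91.4 q1=0.71 q6=0.69 F=[ 0.3  0.4 -1.7] w=28.9
turn [ 0.1 -0.6  0.1] then shift [-0.7 13.5  1.7]
```

View pics/z_s.png

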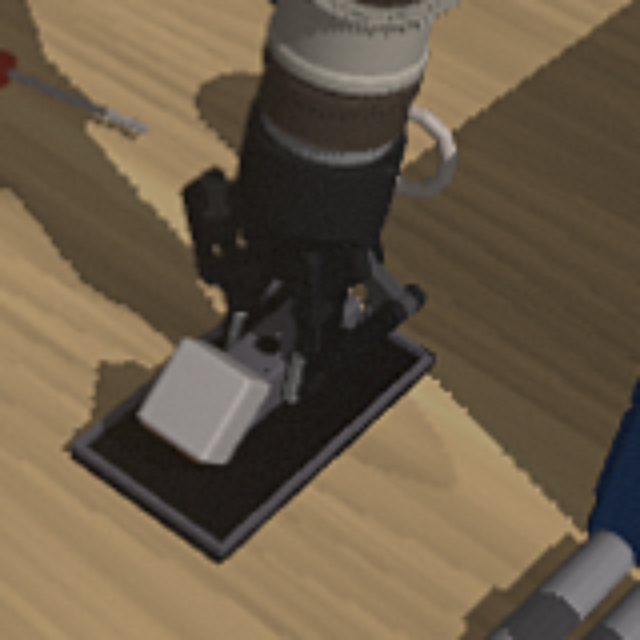

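```bash
python3 -m inch '0 0 0 0 7 1 1;0 0 0 0 4 0 1;0 0 0 0 2 0 1;0 0 0 0 0 0 1;0 0 0 0 0 0 1'; python3 -m inch '0 0 0 0 0 0 0.4;0 0 0 0 0 0 0.4;0 0 0 0 0 0 0.4;0 0 0 0 0 0 0.4;0 0 0 0 -20 0 0.4;0 0 0 0 -40 0 0.4;0 0 0 0 -60 0 0.4;0 0 0 0 -60 0 0.4;0 0 0 -40 0 -40 0.4;0 0 0 -40 0 -40 0.4;0 0 0 0 0 -60 0.4;0 0 0 0 0 0 0.4'
python3 - <<'E'
from h import *
plan(.4645,.4015,.0130,92)
t,s=cam("top"),cam("scene")
cv2.imwrite("pics/fin_s.png",cv2.resize(s["color"][130:350,180:530],None,fx=2.2,fy=2.2,interpolation=cv2.INTER_CUBIC))
cv2.imwrite("pics/fin_t.png",cv2.resize(t["color"][80:290,160:480],None,fx=2.4,fy=2.4,interpolation=cv2.INTER_CUBIC))
E
```

```text
clock: 55.1
eef_pos: [0.4634, 0.4016, 0.0126]
tool_rot: [0.493, 0.506, -0.506, -0.494]
ft_force: [-2.7, -1.0, 5.4]
grip_width: 0.0292
clock: 56.6
eef_pos: [0.6091, 0.3235, 0.1876]
tool_rot: [-0.494, -0.504, 0.506, 0.495]
ft_force: [-1.2, -0.3, -0.6]
grip_width: 0.0511
t=56.60 tcp=[609.1 323.5 187.6] jaw0=91.2 q1=0.49 q6=0.47 F=[-1.2 -0.3 -0.6] w=51.1
turn [-0.2 -0.8 -0.1] then shift [ 83.  174.6 141.8]
```

View pics/fin_s.png

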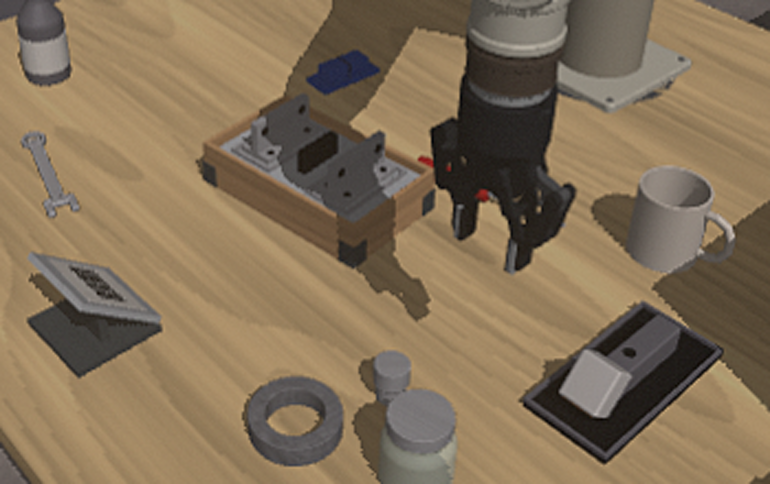

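View pics/fin_t.png

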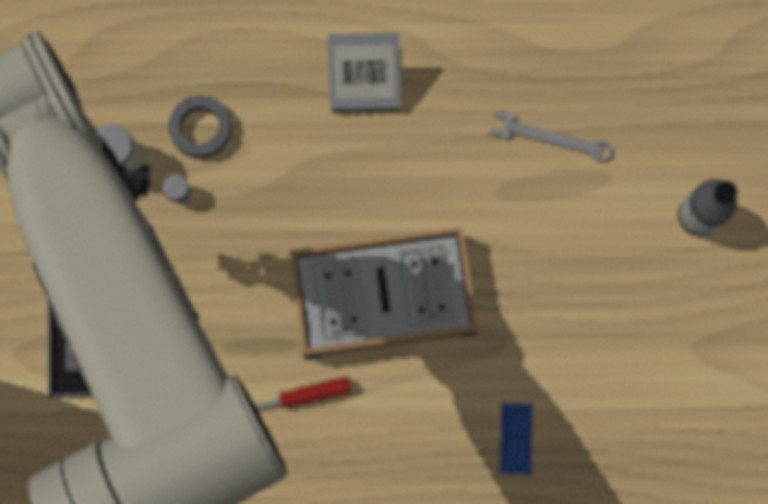

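```bash
python3 -m inch '0 0 0 0 0 0 0.4;0 0 0 0 0 0 0.4;0 0 0 0 0 0 0.4;0 0 0 0 0 0 0.4'
python3 - <<'E'
from h import *
s=cam("scene"); I=cv2.resize(s["color"],None,fx=4,fy=4,interpolation=cv2.INTER_CUBIC); M["h"]=[(-60,45,-15,15,0,34)]
ov(s,I,"bracket",.5149,-.0842,.047,.1376); ov(s,I,"bracket",.4985,.0346,.047,.1376); ov(s,I,"h",.463,.4015,.006,.026)
cv2.imwrite("pics/fin2.png",np.hstack([I[150*4:250*4,260*4:390*4],I[260*4:360*4,440*4:500*4]]))
E
```

```text
clock: 57.2
eef_pos: [0.6055, 0.3256, 0.1925]
tool_rot: [0.493, 0.507, -0.506, -0.493]
ft_force: [0.5, 0.5, 0.1]
grip_width: 0.0511
```

View pics/fin2.png

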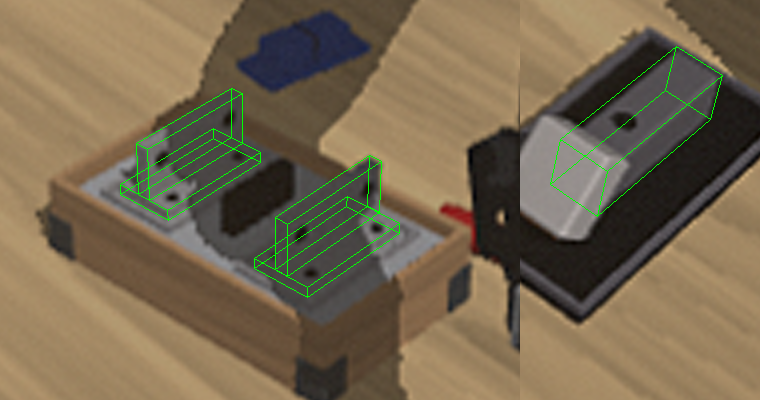

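The outlines match: both brackets stand in their trays and the scanner lies flat in the dock. Handing in.

```bash
python3 -c "
from workcell import bot
print(bot.job_done())"
```

```text
the job is handed in; nothing more can be done
None
```

I packed the kit, scanned the label, put the scanner back and handed the job in at about 57 s. The hand-in gives no verdict, so everything below comes from my own checks.

**What I did**
- **Pads:** Two grey pads were present. I laid them in the middle pocket and the box's +y pocket. The blue look-alike was left alone.
- **Divider:** It lies on its ledges, fin up, within about 1 mm of the box centre.
- **Brackets:** Both stand on their feet in the divider's two pockets.
- **Scan:** I held the scanner on the label for about 2.7 s, at roughly 101 mm. By calculation the beam was about 3 mm off the label's centre. The network's reading of the window position agreed to about 1.5 px.
- **Scanner:** It was set back in the dock close to where it started.

**Last checks**
- **Fits:** Projected outlines matched the pictures to within a few mm for the brackets and the scanner at the end. The pads and divider were last checked earlier, before the divider and then the brackets covered them.
- **Bystanders:** All looked unmoved in the final pictures. I judged this by eye and did not measure it.
- **Robot:** It was clear of everything, with contact force near zero.

**What disagreed or failed**
- **Networks:** They missed the pads and one bracket, and their point readings for the pockets and label were sometimes off, once by about 10 cm for the label. I used silhouette fits and triangulation instead.
- **Top camera:** The arm hid part of its view during the placings and the scan, so those were checked mainly in the scene camera.

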